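Set up practice eyes for the microscope slide

ROBOT

A 6-joint arm with a two-finger parallel gripper is mounted at the origin on the work surface. World frame = base frame: x ahead of the robot, y to its left, z up, the work surface at z = 0. Lengths are in m, angles in rad, forces in N, time in s.
With the tool pointing down it reaches from about 0.275 to 0.75 m from the base axis. Payload 10.2 kg.
Tool frame: the origin (TCP) lies at the very end of the fingers, on their centre line; the grasp point (between the pads) lies 19 mm behind it; y points along the fingers, x is the direction in which the jaws open and shut, and the axes are right-handed (so a half turn about y gives the same grasp; the last joint's range is limited). The gripper opens to 85 mm and grips with 20 to 120 N. Pads are 22 mm wide; open, the fingers measure 114 mm over their backs; the gripper's body (76 mm by 85 mm) begins 54 mm behind the grasp point. The pads swing forward as they close: fully open they stand 13 mm farther back than shut.
Start: joints at [0.885, 0.313, 1.498, -0, 1.331, -0.223], TCP at [0.234, 0.47, 0.231] pointing down, gripper open.
Joint ranges: [-2.94, 2.94], [-0.97, 2.17], [0.19, 2.56], [-1.23, 4.37], [0.02, 3.11], [-2.88, 2.88]. Speed limits (rad/s): [2.39, 2.39, 3.01, 3.14, 3.14, 3.14].

INTERFACE

Orientations are given as [roll, pitch, yaw] about the fixed x, y, z axes, in that order (R = Rz(yaw) Ry(pitch) Rx(roll)).
In Python, from bench import env gives the robot as it stands.
- The arm moves only by the tool step_arm, never from a script. Its argument "commands" is a list of rows, each an object with "travel": the shift along the tool's x, y, z in mm, a list of three; "turn": the turn, a rotation vector about the tool's x, y, z in rad, a list of three; "jaw": the opening, from 0 (shut) to 1 (fully open). A call has exactly 10 rows; each row is the pose to reach, as a shift and turn from the pose commanded when the call began, along the tool's axes at that moment; what a row does not reach only later rows make up. A row lasts 1/10 s, in which the tool goes at most 50 mm and 8.59 degrees, less where a joint would pass 70% of its speed; a pose out of reach is approached as far as the arm can. A call with a gripper value outside its range is refused whole. The fingers move at their own pace and stop on an object; the grip force is fixed at half the most. Time passes only in rows, so rows that repeat a pose let the fingers close, or fill a call up. It gives the time, the measured TCP pose, the force and the opening at its end, in the units of the state.
- env.get_obs(): the state, without advancing time (a new reading comes with each control period).
- env.grab_frame(name): name is "scene" or "top"; returns (picture, depth): 400x640x3 uint8, red, green, blue; 400x640 float32, m along the optical axis (not along the pixel's ray), 0 where there is no reading.
- env.calibration(name): a dict with "mtx" (3x3 intrinsics, pixels), "R" (3x3) and "t" (3): a world point X has camera coordinates R X + t. Camera axes: x right, y down, z forward; pixel columns grow to the right and rows downward; lengths in m; the calibration is good to about 2 mm. A picture is of the moment at which its call begins. calibration takes no time and is no camera call.
- env.finish_job(): hands the job in, once; it reports no verdict.
The state is a dict: "clock": time; "qpos": joint angles; "qd": joint speeds; "effort": joint torques, N m; "tool_pos": TCP position; "ee_rot": TCP orientation; "wrist_force": force on the tool from outside, world axes, zero at the start; "wrist_torque": the same for the moment, N m; "gripper_width": finger opening in m.
Only numpy, scipy, OpenCV 4.12 (cv2) and the standard library are available. Lean on these libraries where they do the work, as an engineer would, in place of code of your own. Each camera call takes 0.05 s, during which the arm holds its last target. There are 200 camera calls.

TASK

Get the practice eyes ready for the microscope. With the carrier clicked into its loading station (one dot), put the handpiece left on its deck away in the instrument tray, stand every practice eye upright on a circle of its own on the white board, and push the board until its whole far edge lies on the scribed line; then push the carrier along the rails into the viewing station (two dots), with the board still on the line and the eyes on their circles. Leave the other things on the bench where they are.

Things in the scene. Friction and masses are not known exactly. Their poses are not given: they have to be found in the camera images.
- slide_base: aluminium base plate of the indexing slide, 320 mm (its x) by 490 mm (its y) by 10 mm, fixed to the bench, a little turned from start to start; its two rails run along its y. Origin on the bench; x points away from the robot, y to the left. Marks on its near flange: one dot at the loading station (left), two dots at the viewing station (right)
- carrier (a joint): carrier's travel along the rails (m), growing to the right (the base's -y): 0 = in the loading detent, 0.18 = in the viewing detent; range -0.02 to 0.215, so it can overrun either. Within 5 mm of a station a spring ball draws the carrier in by itself; 6 to 8 N pushes it in or out of a detent, about 1 N plus drag slides it between. It starts between the stations
- deck (a point): centre of the board's area on the carrier's flat aluminium deck, at deck-top height (44 mm above the bench); its axes are those of the base plate. The deck reaches 135 mm from it along x each way, 135 mm to the right (-y) and 165 mm to the left (+y)
- handle (a point): middle of the carrier's dark handle: a round bar 15 mm thick, 90 mm long along the deck's x, its centre line 45 mm above the deck on two uprights at its ends, at the left end of the deck (150 mm to the left of deck). It is the place to push the carrier from, from either side
- line (a point): middle of the dark line scribed across the deck, 100 mm beyond deck, on the deck surface; the line runs 130 mm each way along this point's y; x points away from the robot, across the line. The line is 2 mm wide
- board: loose white plastic practice board lying flat on the deck, 110 mm (x) by 210 mm (y) by 10 mm thick, too wide to grip; 0.3 to 0.6 kg. Origin at the centre of its underside; x points away from the robot towards the line. Three shallow printed circles on its top mark the places for practice eyes
- edge_left (a point): left (+y) end of the board's far edge, the one that must meet the line: 55 mm in x and 105 mm in y from the board's origin, at its underside
- edge_right (a point): right (-y) end of the board's far edge: 55 mm in x, -105 mm in y from the board's origin, at its underside
- seat_left (a point): centre of the left circle (57 mm across) on top of the board, 62 mm to the left of the middle one, 10 mm above the board's underside
- seat_mid (a point): centre of the middle circle on top of the board
- seat_right (a point): centre of the right circle on top of the board, 62 mm to the right of the middle one
- handpiece: grey handpiece left lying on the deck between the board and the line: squarish barrel 100 mm long, 18 mm wide and 18 mm high, lying about parallel to the line, with a thin steel nose; 130 mm long over all. Origin on its underside near the middle; its x runs along it, towards the nose (barrel from -62 to +38 mm, nose to +72 mm)
- instrument_tray: open stainless instrument tray fixed to the bench left of the slide, 210 mm (its x) by 90 mm (its y) outside, rim 26 mm high, walls and floor 3 mm. Origin at the centre of its underside; its long side points about away from the robot
- eye1: practice eye: round metal base 52 mm across and 28 mm high with a soft eyeball on top (45 mm over all), 0.14 kg, standing on the perforated drain panel at the right; all are alike. Origin at the centre of its underside. Two or three of the four are there, the rest absent
- eye2: practice eye: round metal base 52 mm across and 28 mm high with a soft eyeball on top (45 mm over all), 0.14 kg, standing on the perforated drain panel at the right; all are alike. Origin at the centre of its underside. Two or three of the four are there, the rest absent
- eye3: practice eye: round metal base 52 mm across and 28 mm high with a soft eyeball on top (45 mm over all), 0.14 kg, standing on the perforated drain panel at the right; all are alike. Origin at the centre of its underside. Two or three of the four are there, the rest absent
- eye4: practice eye: round metal base 52 mm across and 28 mm high with a soft eyeball on top (45 mm over all), 0.14 kg, standing on the perforated drain panel at the right; all are alike. Origin at the centre of its underside. Two or three of the four are there, the rest absent
- saline: a white-capped bottle of saline, 48 mm across, 115 mm tall, standing among the practice eyes (it changes places with them); origin at the centre of its underside; a bystander
- jar: a lidded jar, 60 mm across, 65 mm tall, on the bench near the robot; origin at the centre of its underside; a bystander
- dish: a small steel bowl, 80 mm across, 30 mm tall, on the bench near the robot; origin at the centre of its underside; a bystander
- drops: a small bottle, 36 mm across, 70 mm tall, beyond the slide; origin at the centre of its underside; a bystander
- remote: a black remote control, 150 x 45 x 18 mm, lying beyond the slide; origin at the centre of its underside; a bystander

How it is judged:
By the outcome, as a careful person would: the job done as asked, in the order asked, and still so for the second after the job is handed in, with the robot touching nothing.
Of eye1, eye2, eye3, eye4 only 2 to 3 are there at a start; the rules pass over those that are not, and their reading is None.
At some moment in a run one of board, eye1, eye2, eye3, eye4 may be knocked a few centimetres aside while the robot is not near it.
Once in a run the grip may slacken for a moment while it holds something.
It also fails if it takes over 210 s, if anything falls off the work surface, if the arm or the gripper's body presses on something with over 40 N, if the wrist force passes 120 N, or if a joint passes its speed limit or range.

## Working session

There is one attempt and no reset: what is moved stays moved. The work goes in short steps, Python scripts to look and compute and a tool call to move; the robot and the scene stay as the last step left them, time stands still between calls to the robot, and variables do not carry over. Pictures are saved under pics/ and viewed, about 12 in all and at most 16, crops included, and the job is handed in when it is done.

Besides the shell and the picture viewer there is one more tool, called after ">>>" as a command line: name --argument value ..., lists and objects as JSON in quotes. step_arm: Moves the arm, as the interface text tells. Its arguments: {"type":"object","properties":{"commands":{"type":"array"}},"required":["commands"]}

```bash
ls; mkdir -p pics; cat > h.py <<'E'
import numpy as np, cv2
from bench import env
from scipy.spatial.transform import Rotation as Ro
def grab(n,f=None):
    p,d=env.grab_frame(n)
    if f: cv2.imwrite('pics/'+f,cv2.cvtColor(p,cv2.COLOR_RGB2BGR))
    return p,d
def ray(n,uv,z):
    c=env.calibration(n);uv=np.atleast_2d(uv).astype(float)
    r=np.c_[uv,np.ones(len(uv))]@np.linalg.inv(c['mtx']).T@c['R']
    o=-c['R'].T@c['t'];return o+r*((z-o[2])/r[:,2])[:,None]
def proj(n,X):
    c=env.calibration(n);q=np.atleast_2d(X)@c['R'].T+c['t'];q=q@c['mtx'].T;return q[:,:2]/q[:,2:]
def cloud(n,d):
    c=env.calibration(n);h,w=d.shape;u,v=np.meshgrid(np.arange(w),np.arange(h))
    P=np.stack([(u-c['mtx'][0,2])/c['mtx'][0,0]*d,(v-c['mtx'][1,2])/c['mtx'][1,1]*d,d],-1)
    return (P-c['t'])@c['R']
E
python3 - <<'E'
from h import *
o=env.get_obs();print({k:np.round(v,3) for k,v in o.items()})
for n in('top','scene'):
    grab(n,n+'0.png');c=env.calibration(n);print(n,c['mtx'].round(1).tolist(),(-c['R'].T@c['t']).round(3),c['R'].round(2).tolist())
E
```

```text
pics
{'clock': np.float64(0.0), 'qpos': array([ 0.885,  0.313,  1.498,  0.   ,  1.331, -0.223]), 'qd': array([-0.   ,  0.001,  0.001,  0.001,  0.   ,  0.002]), 'effort': array([ 1.0000e-03, -4.1225e+01, -2.5976e+01,  0.0000e+00,  4.0000e-03,
        0.0000e+00]), 'tool_pos': array([0.234, 0.47 , 0.231]), 'ee_rot': array([-1.570e+00,  1.000e-03,  1.108e+00]), 'wrist_force': array([0.442, 0.017, 0.141]), 'wrist_torque': array([-0.017,  0.021, -0.028]), 'gripper_width': np.float64(0.085)}
top [[474.7, 0.0, 323.9], [0.0, 474.7, 200.0], [0.0, 0.0, 1.0]] [0.327 0.011 1.351] [[0.02, -1.0, -0.0], [-0.98, -0.02, -0.17], [0.17, 0.01, -0.99]]
scene [[435.6, 0.0, 316.8], [0.0, 435.6, 204.6], [0.0, 0.0, 1.0]] [ 1.282 -0.279  0.753] [[0.35, 0.94, -0.0], [0.6, -0.23, -0.77], [-0.72, 0.27, -0.64]]
```

View pics/top0.png

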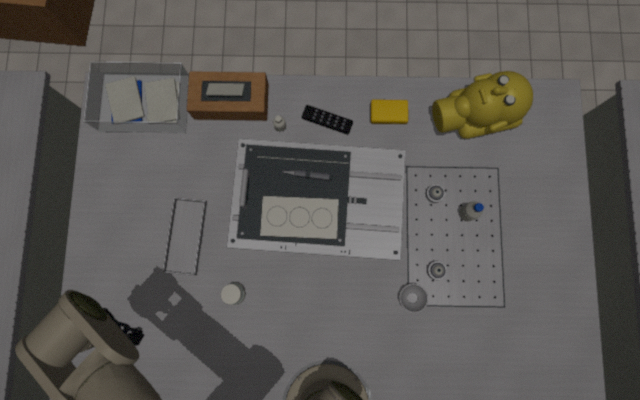

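View pics/scene0.png

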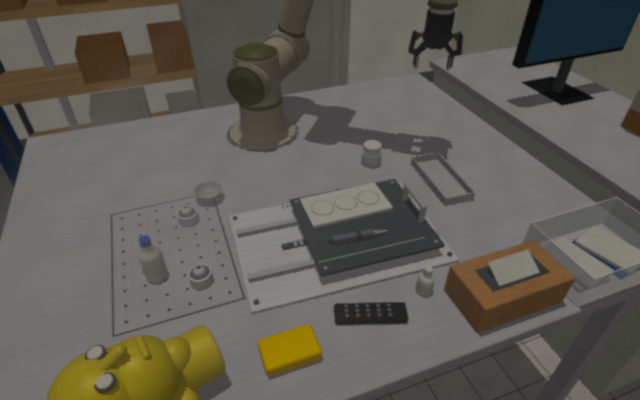

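The top view shows the carrier's dark deck (240–350, 146–245) between the stations. The board is at (300,217), and the handpiece at (306,174) has its nose to the left. The eyes are at (435,193) and (437,270), the tray at (186,236) and the handle at (244,187). The scene view agrees: two eyes, with the saline bottle standing between them.

```bash
cat > m.py <<'E'
from h import *
def rect(mask,z,n='top',box=None):
    m=mask.astype(np.uint8)
    if box: k=np.zeros_like(m);k[box[1]:box[3],box[0]:box[2]]=1;m=m*k
    cs,_=cv2.findContours(m,cv2.RETR_EXTERNAL,cv2.CHAIN_APPROX_NONE)
    c=max(cs,key=cv2.contourArea)[:,0]
    W=ray(n,c,z)[:,:2]
    (cx,cy),(w,h),a=cv2.minAreaRect((W*1000).astype(np.float32))
    return np.round([cx,cy,w,h,a],1),c
E
python3 - <<'E'
from m import *
p,d=grab('top');g=cv2.cvtColor(p,cv2.COLOR_RGB2GRAY);hsv=cv2.cvtColor(p,cv2.COLOR_RGB2HSV)
for q in[(300,207),(250,230),(300,200),(310,175),(390,170),(390,250),(244,187),(300,158),(200,300)]:print(q,p[q[1],q[0]],d[q[1],q[0]])
P=cloud('top',d)
Z=P[...,2]
for nm,b in dict(eyeA=(420,180,455,208),eyeB=(420,255,455,285),sal=(455,195,490,225),handpiece=(270,164,335,183),handle=(236,160,256,212)).items():
    q=P[b[1]:b[3],b[0]:b[2]].reshape(-1,3); z0=np.median(q[:,2]);
    lo=0.02 if nm[0] in'es' else (0.052 if nm=='handpiece' else .075)
    q=q[q[:,2]>lo];print(nm,len(q),q.min(0).round(3),q.max(0).round(3),q.mean(0).round(3))
print('board',rect((g>110)&(abs(Z-.054)<.02),.054,box=(250,185,345,245))[0])
print('base',rect(g>0,.01,box=(228,140,408,262))[0])
dk=(g<80);print('deck',rect(cv2.morphologyEx(dk.astype(np.uint8),cv2.MORPH_CLOSE,np.ones((25,25))),.044,box=(232,140,360,250))[0])
cv2.imwrite('pics/topz.png',cv2.cvtColor(cv2.resize(p[135:285,155:355],(800,600),interpolation=cv2.INTER_CUBIC),cv2.COLOR_RGB2BGR))
E
```

```text
(300, 207) [110 108 104] 1.3087206
(250, 230) [46 49 50] 1.3078996
(300, 200) [136 132 124] 1.318323
(310, 175) [71 74 75] 1.3184607
(390, 170) [130 129 131] 1.375863
(390, 250) [142 142 143] 1.3327062
(244, 187) [103 101 100] 1.2827126
(300, 158) [50 55 52] 1.3517885
(200, 300) [106 104 104] 1.3232576
eyeA 272 [ 0.327 -0.322  0.02 ] [0.608 0.011 1.351] [ 0.577 -0.289  0.058]
eyeB 284 [ 0.327 -0.322  0.022] [0.39  0.011 1.351] [ 0.365 -0.287  0.066]
sal 347 [ 0.327 -0.413  0.02 ] [0.552 0.011 1.351] [ 0.526 -0.38   0.081]
handpiece 292 [ 0.327 -0.003  0.052] [0.645 0.169 1.351] [0.621 0.059 0.07 ]
handle 225 [0.327 0.011 0.076] [0.63  0.248 1.351] [0.568 0.229 0.141]
board [505.1  86.6 208.4 108.3  88.5]
base [563.8  38.  352.7 525.2   0.9]
deck [576.   96.6 305.4 351.6   0.9]
```

View pics/topz.png

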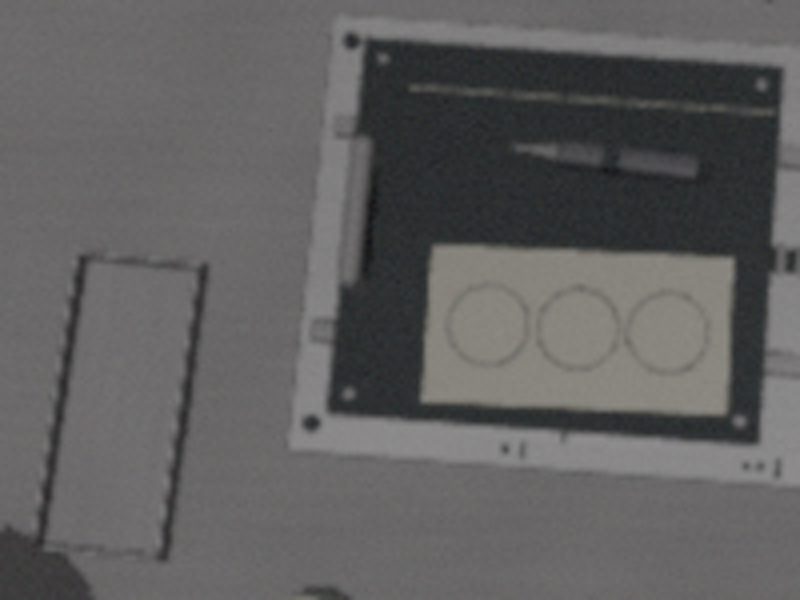

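The zoom shows the line at (410,87)–(775,113) and the board corners at (432,243), (735,256), (728,415) and (421,403). The carrier pointer is at x=562, between the one-dot mark (523) and the two-dot mark (778). So the carrier is about 27 mm right of loading.

```bash
python3 - <<'E'
from m import *
def zz(l): return (np.array(l,float)+.5)/4-.5+[155,135]
r=lambda l,z: (ray('top',zz(l),z)*1000).round(1)[:,:2].tolist()
print('deck',r([(366,38),(783,68),(758,443),(330,411)],.044))
print('line',r([(410,87),(775,113)],.044))
print('board',r([(432,243),(735,256),(728,415),(421,403)],.054))
print('seats',r([(488,325),(578,328),(668,331)],.054))
print('handpiece nose,barrel L, barrel R',r([(512,149),(560,153),(698,166)],.062))
print('handle',r([(366,137),(350,283)],.089))
print('tray',r([(80,257),(207,263),(166,557),(40,545)],.026))
print('marks',r([(523,450),(778,467)],.01),r([(562,437)],.044), r([(562,437)],.02))
print('base',r([(337,17),(291,448)],.01),ray('top',[(406,151),(401,259)],.01).round(4).tolist())
p,d=grab('top')
P=cloud('top',d)
for nm,b in dict(eyeA=(420,175,455,213),eyeB=(420,250,455,290),sal=(455,190,490,230),jar=(215,275,250,315),dish=(390,275,435,320)).items():
    q=P[b[1]:b[3],b[0]:b[2]].reshape(-1,3)
    for lo,hi in((.012,.2),(.034,.07),):
        s=q[(q[:,2]>lo)&(q[:,2]<hi)]
        if len(s)>5:print(nm,lo,len(s),np.percentile(s,2,0).round(3),np.percentile(s,98,0).round(3),s.mean(0).round(4))
p,d=grab('scene');P=cloud('scene',d)
for nm,b in dict(eyeA=(185,258,218,295),eyeB=(173,200,203,230)).items():
    q=P[b[1]:b[3],b[0]:b[2]].reshape(-1,3)
    for lo,hi in((.012,.2),(.034,.07),):
        s=q[(q[:,2]>lo)&(q[:,2]<hi)]
        if len(s)>5:print('sc',nm,lo,len(s),np.percentile(s,2,0).round(3),np.percentile(s,98,0).round(3),s.mean(0).round(4))
E
```

```text
deck [[714.1, 243.6], [696.8, -54.3], [430.0, -39.1], [447.1, 256.3]]
line [[678.5, 210.7], [663.7, -48.9]]
board [[564.2, 189.2], [558.6, -21.5], [448.0, -18.1], [452.7, 192.3]]
seats [[507.4, 148.3], [506.3, 86.1], [505.3, 24.0]]
handpiece nose,barrel L, barrel R [[630.3, 134.9], [628.0, 101.4], [620.3, 5.2]]
handle [[630.7, 232.4], [529.5, 238.6]]
tray [[555.1, 442.5], [552.3, 352.1], [345.9, 368.1], [352.6, 455.8]]
marks [[425.0, 125.2], [416.1, -54.7]] [[431.9, 95.7]] [[433.8, 97.3]]
base [[739.8, 271.7], [423.6, 289.0]] [[0.7109, -0.2184, 0.01], [0.3972, -0.2004, 0.01]]
eyeA 0.012 278 [ 0.56  -0.319  0.018] [ 0.606 -0.272  0.046] [ 0.5816 -0.2941  0.0327]
eyeA 0.034 99 [ 0.568 -0.313  0.034] [ 0.6   -0.28   0.048] [ 0.5834 -0.296   0.0398]
eyeB 0.012 308 [ 0.318 -0.319  0.016] [ 0.39  -0.252  0.047] [ 0.3643 -0.2914  0.0327]
eyeB 0.034 112 [ 0.351 -0.311  0.034] [ 0.384 -0.276  0.048] [ 0.3667 -0.2943  0.0399]
sal 0.012 353 [ 0.507 -0.404  0.018] [ 0.55  -0.365  0.119] [ 0.5262 -0.3806  0.0757]
sal 0.034 85 [ 0.507 -0.396  0.034] [ 0.548 -0.365  0.07 ] [ 0.5225 -0.3739  0.0525]
jar 0.012 432 [0.267 0.235 0.019] [0.32  0.286 0.071] [0.2942 0.2585 0.0584]
jar 0.034 355 [0.268 0.237 0.037] [0.32  0.287 0.069] [0.2941 0.2601 0.0615]
dish 0.012 500 [ 0.254 -0.284  0.012] [ 0.351 -0.193  0.035] [ 0.2934 -0.2346  0.0233]
dish 0.034 23 [ 0.253 -0.285  0.034] [ 0.351 -0.195  0.037] [ 0.2986 -0.2396  0.0353]
sc eyeA 0.012 424 [ 0.566 -0.322  0.013] [ 0.612 -0.276  0.043] [ 0.5959 -0.2988  0.0286]
sc eyeA 0.034 90 [ 0.579 -0.31   0.034] [ 0.6   -0.284  0.045] [ 0.5906 -0.2986  0.0388]
sc eyeB 0.012 286 [ 0.353 -0.321  0.013] [ 0.395 -0.274  0.043] [ 0.3795 -0.2978  0.028 ]
sc eyeB 0.034 55 [ 0.364 -0.308  0.034] [ 0.384 -0.287  0.045] [ 0.3744 -0.2977  0.0392]
```

```bash
cat >> h.py <<'E'
def plan(*wps):
    "wps: x,y,z mm, yaw -> travel and turn from the present pose"
    o=env.get_obs();p=np.array(o['tool_pos'])*1000;R=Ro.from_euler('xyz',o['ee_rot'])
    print('clock',o['clock'].round(1),'pos',p.round(1),'rot',np.round(o['ee_rot'],3),'w',o['gripper_width'].round(4),'F',o['wrist_force'].round(1))
    for w in wps:
        R2=Ro.from_euler('xyz',[-np.pi/2,0,w[3]])
        print(w,'travel',R.inv().apply(np.array(w[:3])-p).round(1).tolist(),'turn',(R.inv()*R2).as_rotvec().round(3).tolist())
E
python3 -c "
from h import *
plan((580,236,180,1.514),(580,236,72,1.514))"
```

```text
Traceback (most recent call last):
  File "h.py", line 21, in plan
    print('clock',o['clock'].round(1),'pos',p.round(1),'rot',np.round(o['ee_rot'],3),'w',o['gripper_width'].round(4),'F',o['wrist_force'].round(1))
                  ^^^^^^^^^^^^^^^^
AttributeError: 'float' object has no attribute 'round'
```

```bash
sed -i "s/o\['clock'\].round(1)/round(float(o['clock']),2)/;s/o\['gripper_width'\].round(4)/round(float(o['gripper_width']),4)/;s/o\['wrist_force'\].round(1)/np.round(o['wrist_force'],1)/" h.py
python3 -c "
from h import *
plan((580,236,180,1.514),(580,236,72,1.514))"
```

```text
clock 0.25 pos [234.3 469.7 231.1] rot [-1.571  0.     1.108] w 0.0857 F [ 0.3  0.8 -0.7]
(580, 236, 180, 1.514) travel [-54.8, 51.1, -413.6] turn [-0.0, -0.406, -0.0]
(580, 236, 72, 1.514) travel [-54.7, 159.1, -413.7] turn [-0.0, -0.406, -0.0]
```

>>> step_arm --commands '[{"travel": [-7,6,-50],"turn": [0,-0.05,0],"jaw": 1},{"travel": [-13,12,-100],"turn": [0,-0.1,0],"jaw": 1},{"travel": [-20,18,-150],"turn": [0,-0.15,0],"jaw": 1},{"travel": [-26,25,-200],"turn": [0,-0.2,0],"jaw": 1},{"travel": [-33,31,-250],"turn": [0,-0.25,0],"jaw": 1},{"travel": [-39,37,-300],"turn": [0,-0.3,0],"jaw": 1},{"travel": [-46,43,-350],"turn": [0,-0.35,0],"jaw": 1},{"travel": [-53,50,-395],"turn": [0,-0.4,0],"jaw": 1},{"travel": [-55,51,-414],"turn": [0,-0.406,0],"jaw": 1},{"travel": [-55,51,-414],"turn": [0,-0.406,0],"jaw": 1}]'

```text
clock: 1.25
tool_pos: [0.582, 0.2335, 0.1791]
ee_rot: [-1.57, 0.001, 1.511]
wrist_force: [-0.1, 0.3, -0.2]
gripper_width: 0.0851
```

```bash
python3 -c "
from h import *
plan((580,236,72,1.514),(581.6,264,72,1.514))
grab('scene','s1.png')"
```

```text
clock 1.25 pos [582.  233.5 179.1] rot [-1.570e+00  1.000e-03  1.511e+00] w 0.0851 F [-0.1  0.3 -0.2]
(580, 236, 72, 1.514) travel [2.4, 107.1, 2.0] turn [-0.001, -0.003, -0.001]
(581.6, 264, 72, 1.514) travel [30.5, 107.1, 2.1] turn [-0.001, -0.003, -0.001]
```

View pics/s1.png

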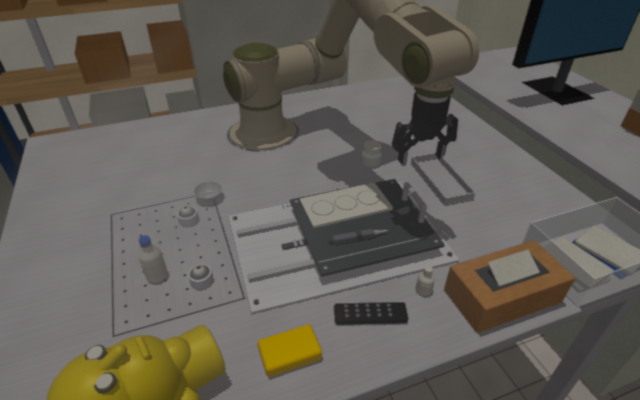

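The gripper stands above the handle, around (428,150) in the picture, with its jaws across the bar. Next I go down, grip the bar and draw the carrier left.

>>> step_arm --commands '[{"travel": [2,45,2],"turn": [0,0,0],"jaw": 1},{"travel": [2,85,2],"turn": [0,0,0],"jaw": 1},{"travel": [2,107,2],"turn": [0,0,0],"jaw": 1},{"travel": [2,107,2],"turn": [0,0,0],"jaw": 1},{"travel": [2,107,2],"turn": [0,0,0],"jaw": 0.1},{"travel": [2,107,2],"turn": [0,0,0],"jaw": 0.1},{"travel": [2,107,2],"turn": [0,0,0],"jaw": 0.1},{"travel": [2,107,2],"turn": [0,0,0],"jaw": 0.1},{"travel": [2,107,2],"turn": [0,0,0],"jaw": 0.1},{"travel": [2,107,2],"turn": [0,0,0],"jaw": 0.1}]'

```text
clock: 2.3
tool_pos: [0.5787, 0.2379, 0.0741]
ee_rot: [-1.572, -0.0, 1.514]
wrist_force: [-2.0, -0.5, 5.3]
gripper_width: 0.0126
```

>>> step_arm --commands '[{"travel": [2,0,0],"turn": [0,0,0],"jaw": 0.1},{"travel": [5,0,0],"turn": [0,0,0],"jaw": 0.1},{"travel": [9,0,0],"turn": [0,0,0],"jaw": 0.1},{"travel": [13,0,0],"turn": [0,0,0],"jaw": 0.1},{"travel": [17,0,0],"turn": [0,0,0],"jaw": 0.1},{"travel": [21,0,0],"turn": [0,0,0],"jaw": 0.1},{"travel": [24,0,0],"turn": [0,0,0],"jaw": 0.1},{"travel": [26,0,0],"turn": [0,0,0],"jaw": 0.1},{"travel": [28,0,0],"turn": [0,0,0],"jaw": 0.1},{"travel": [28,0,0],"turn": [0,0,0],"jaw": 0.1}]'

```text
clock: 3.3
tool_pos: [0.5803, 0.266, 0.0742]
ee_rot: [-1.572, -0.0, 1.514]
wrist_force: [-1.8, 0.3, 6.2]
gripper_width: 0.0128
```

>>> step_arm --commands '[{"travel": [0,0,0],"turn": [0,0,0],"jaw": 1},{"travel": [0,0,0],"turn": [0,0,0],"jaw": 1},{"travel": [0,0,0],"turn": [0,0,0],"jaw": 1},{"travel": [0,0,0],"turn": [0,0,0],"jaw": 1},{"travel": [0,-40,0],"turn": [0,0,0],"jaw": 1},{"travel": [0,-85,0],"turn": [0,0,0],"jaw": 1},{"travel": [30,-125,20],"turn": [0,0,0],"jaw": 1},{"travel": [75,-130,40],"turn": [0,0,0],"jaw": 1},{"travel": [120,-130,60],"turn": [0,0,0],"jaw": 1},{"travel": [140,-130,80],"turn": [0,0,0],"jaw": 1}]'

```text
clock: 4.3
tool_pos: [0.5067, 0.4131, 0.2034]
ee_rot: [-1.571, -0.001, 1.516]
wrist_force: [0.8, -0.8, -0.2]
gripper_width: 0.0852
```

```bash
python3 -c "
from h import *
plan()
p,d=grab('top');q,_=grab('scene')
a=cv2.resize(p[135:285,155:355],(800,600),interpolation=cv2.INTER_CUBIC)
cv2.imwrite('pics/t2.png',cv2.cvtColor(a,cv2.COLOR_RGB2BGR))"
```

```text
clock 4.3 pos [506.7 413.1 203.4] rot [-1.571e+00 -1.000e-03  1.516e+00] w 0.0852 F [ 0.8 -0.8 -0.2]
```

View pics/t2.png

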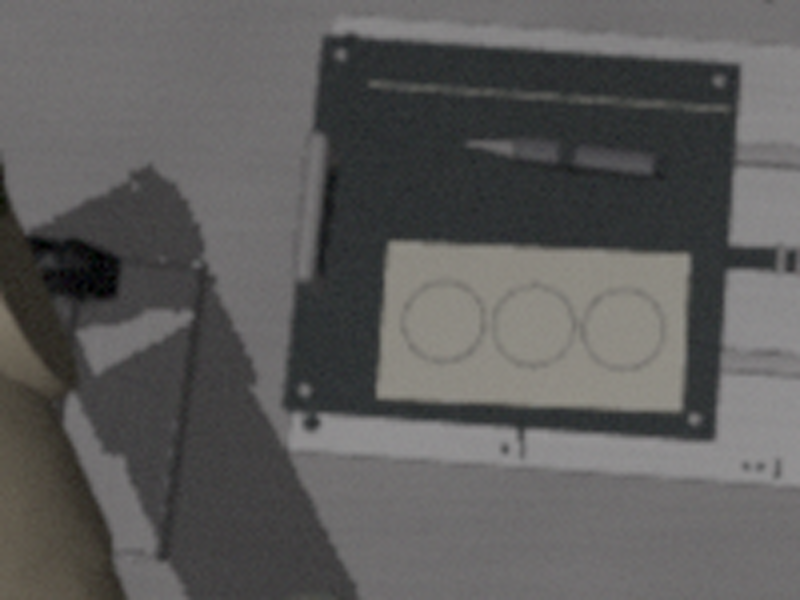

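The carrier pointer (x=520) now lines up with the one-dot mark (523), so it is clicked in at loading. The handpiece barrel runs (516,150)–(657,163). The board corners are (387,240), (692,254), (686,412) and (377,399).

```bash
python3 - <<'E'
from m import *
def zz(l): return (np.array(l,float)+.5)/4-.5+[155,135]
r=lambda l,z: (ray('top',zz(l),z)*1000).round(1)[:,:2]
print('line',r([(370,83),(730,108)],.044).tolist())
print('board',r([(387,240),(692,254),(686,412),(377,399)],.054).tolist())
print('seats',r([(444,321),(534,325),(624,328)],.054).tolist())
h=r([(466,145),(516,150),(657,163)],.060);print('hp',h.tolist(), (h[1]+h[2])/2, np.arctan2(*(h[0]-h[2])[::-1]))
plan((627,90,150,-.08),(627,90,50,-.08))
E
```

```text
line [[681.0, 239.2], [666.9, -17.0]]
board [[565.8, 220.6], [559.5, 8.3], [449.6, 10.7], [454.9, 222.6]]
seats [[509.6, 178.7], [507.9, 116.5], [506.9, 54.4]]
hp [[633.1, 167.4], [630.1, 132.3], [622.4, 33.8]] [626.25  83.05] 1.4908770925554966
clock 4.4 pos [505.5 413.2 203.2] rot [-1.57  -0.     1.519] w 0.0856 F [ 0.3 -0.2 -1.2]
(627, 90, 150, -0.08) travel [-316.4, 52.9, -138.2] turn [-0.001, 1.599, -0.0]
(627, 90, 50, -0.08) travel [-316.5, 152.9, -138.3] turn [-0.001, 1.599, -0.0]
```

>>> step_arm --commands '[{"travel": [-32,5,-14],"turn": [0,0.14,0],"jaw": 0.6},{"travel": [-65,10,-28],"turn": [0,0.28,0],"jaw": 0.6},{"travel": [-100,15,-42],"turn": [0,0.42,0],"jaw": 0.6},{"travel": [-135,20,-58],"turn": [0,0.56,0],"jaw": 0.6},{"travel": [-170,25,-74],"turn": [0,0.7,0],"jaw": 0.6},{"travel": [-205,30,-90],"turn": [0,0.84,0],"jaw": 0.6},{"travel": [-240,35,-104],"turn": [0,0.98,0],"jaw": 0.6},{"travel": [-270,40,-118],"turn": [0,1.12,0],"jaw": 0.6},{"travel": [-300,45,-130],"turn": [0,1.26,0],"jaw": 0.6},{"travel": [-318,53,-138],"turn": [0,1.4,0],"jaw": 0.6}]'

```text
clock: 5.4
tool_pos: [0.6286, 0.0815, 0.1503]
ee_rot: [-1.571, -0.001, 0.106]
wrist_force: [-0.3, 0.9, 0.9]
gripper_width: 0.0509
```

```bash
python3 - <<'E'
from m import *
plan((627,88,150,-.08),(627,88,48,-.08))
E
```

```text
clock 5.4 pos [628.6  81.5 150.3] rot [-1.571e+00 -1.000e-03  1.060e-01] w 0.0509 F [-0.3  0.9  0.9]
(627, 88, 150, -0.08) travel [-0.9, 0.3, 6.6] turn [0.001, 0.186, 0.001]
(627, 88, 48, -0.08) travel [-1.0, 102.3, 6.7] turn [0.001, 0.186, 0.001]
```

>>> step_arm --commands '[{"travel": [0,30,0],"turn": [0,0.14,0],"jaw": 0.6},{"travel": [0,60,0],"turn": [0,0.2,0],"jaw": 0.6},{"travel": [0,85,0],"turn": [0,0.2,0],"jaw": 0.6},{"travel": [0,102,0],"turn": [0,0.2,0],"jaw": 0.6},{"travel": [0,102,0],"turn": [0,0.2,0],"jaw": 0.6},{"travel": [0,102,0],"turn": [0,0.2,0],"jaw": 0},{"travel": [0,102,0],"turn": [0,0.2,0],"jaw": 0},{"travel": [0,102,0],"turn": [0,0.2,0],"jaw": 0},{"travel": [0,102,0],"turn": [0,0.2,0],"jaw": 0},{"travel": [0,102,0],"turn": [0,0.2,0],"jaw": 0}]'

```text
clock: 6.4
tool_pos: [0.6287, 0.0846, 0.0499]
ee_rot: [-1.571, -0.003, -0.086]
wrist_force: [-0.9, -1.0, 6.2]
gripper_width: 0.0163
```

>>> step_arm --commands '[{"travel": [0,-20,0],"turn": [0,0,0],"jaw": 0},{"travel": [0,-60,0],"turn": [0,0,0],"jaw": 0},{"travel": [0,-100,0],"turn": [0,0,0],"jaw": 0},{"travel": [0,-110,0],"turn": [0,0,0],"jaw": 0},{"travel": [0,-110,0],"turn": [0,0,0],"jaw": 0},{"travel": [0,-110,0],"turn": [0,0,0],"jaw": 0},{"travel": [0,-110,0],"turn": [0,0,0],"jaw": 0},{"travel": [0,-110,0],"turn": [0,0,0],"jaw": 0},{"travel": [0,-110,0],"turn": [0,0,0],"jaw": 0},{"travel": [0,-110,0],"turn": [0,0,0],"jaw": 0}]'

```text
clock: 7.4
tool_pos: [0.6277, 0.0848, 0.1579]
ee_rot: [-1.571, 0.001, -0.086]
wrist_force: [-0.4, 0.7, -1.0]
gripper_width: 0.0161
```

```bash
python3 - <<'E'
from m import *
plan((452,405,180,1.5),(452,405,33,1.5))
E
```

```text
clock 7.4 pos [627.7  84.8 157.9] rot [-1.571e+00  1.000e-03 -8.600e-02] w 0.0161 F [-0.4  0.7 -1. ]
(452, 405, 180, 1.5) travel [-202.6, -22.0, 304.0] turn [-0.001, -1.586, -0.001]
(452, 405, 33, 1.5) travel [-202.5, 125.0, 304.0] turn [-0.001, -1.586, -0.001]
```

```bash
python3 - <<'E'
from m import *
plan((467,403,180,1.5),(467,403,12,1.5))
E
```

```text
clock 7.4 pos [627.7  84.8 157.9] rot [-1.571e+00  1.000e-03 -8.600e-02] w 0.0161 F [-0.4  0.7 -1. ]
(467, 403, 180, 1.5) travel [-187.5, -22.0, 303.2] turn [-0.001, -1.586, -0.001]
(467, 403, 12, 1.5) travel [-187.4, 146.0, 303.3] turn [-0.001, -1.586, -0.001]
```

>>> step_arm --commands '[{"travel": [-15,-12,25],"turn": [0,-0.14,0],"jaw": 0},{"travel": [-34,-22,55],"turn": [0,-0.28,0],"jaw": 0},{"travel": [-53,-22,86],"turn": [0,-0.42,0],"jaw": 0},{"travel": [-72,-22,117],"turn": [0,-0.56,0],"jaw": 0},{"travel": [-91,-22,148],"turn": [0,-0.7,0],"jaw": 0},{"travel": [-110,-22,179],"turn": [0,-0.84,0],"jaw": 0},{"travel": [-129,-22,210],"turn": [0,-0.98,0],"jaw": 0},{"travel": [-148,-22,240],"turn": [0,-1.12,0],"jaw": 0},{"travel": [-167,-22,270],"turn": [0,-1.26,0],"jaw": 0},{"travel": [-180,-22,292],"turn": [0,-1.4,0],"jaw": 0}]'

```text
clock: 8.4
tool_pos: [0.4723, 0.393, 0.1803]
ee_rot: [-1.571, -0.0, 1.321]
wrist_force: [0.2, -1.2, -0.4]
gripper_width: 0.0165
```

>>> step_arm --commands '[{"travel": [11,0,8],"turn": [0,-0.14,0],"jaw": 0},{"travel": [11,0,8],"turn": [0,-0.186,0],"jaw": 0},{"travel": [11,0,8],"turn": [0,-0.186,0],"jaw": 0},{"travel": [11,0,8],"turn": [0,-0.186,0],"jaw": 0},{"travel": [11,0,8],"turn": [0,-0.186,0],"jaw": 0},{"travel": [11,0,8],"turn": [0,-0.186,0],"jaw": 0},{"travel": [11,0,8],"turn": [0,-0.186,0],"jaw": 0},{"travel": [11,0,8],"turn": [0,-0.186,0],"jaw": 0},{"travel": [11,0,8],"turn": [0,-0.186,0],"jaw": 0},{"travel": [11,0,8],"turn": [0,-0.186,0],"jaw": 0}]'

```text
clock: 9.4
tool_pos: [0.4686, 0.4038, 0.1803]
ee_rot: [-1.571, -0.0, 1.5]
wrist_force: [0.1, -0.7, -0.4]
gripper_width: 0.0159
```

```bash
python3 - <<'E'
from m import *
plan((467,403,12,1.5))
grab('scene','s3.png')
E
```

```text
clock 9.4 pos [468.6 403.8 180.3] rot [-1.571 -0.     1.5  ] w 0.0159 F [ 0.1 -0.7 -0.4]
(467, 403, 12, 1.5) travel [-1.0, 168.3, 1.5] turn [0.0, -0.0, 0.0]
```

View pics/s3.png

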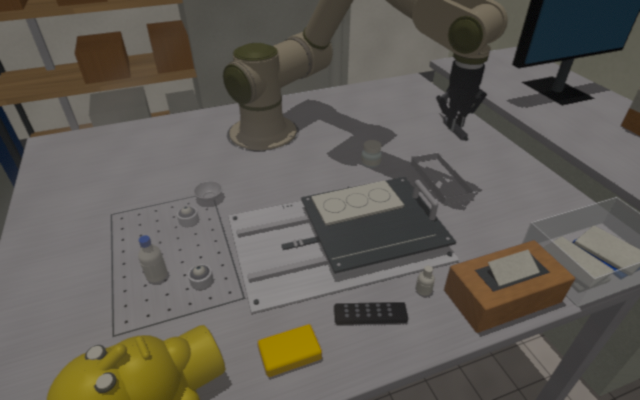

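The handpiece is held at (455,125) above the tray and the deck is clear. I lower it now.

>>> step_arm --commands '[{"travel": [-1,40,1],"turn": [0,0,0],"jaw": 0},{"travel": [-1,80,1],"turn": [0,0,0],"jaw": 0},{"travel": [-1,120,1],"turn": [0,0,0],"jaw": 0},{"travel": [-1,150,1],"turn": [0,0,0],"jaw": 0},{"travel": [-1,163,1],"turn": [0,0,0],"jaw": 0},{"travel": [-1,170,1],"turn": [0,0,0],"jaw": 0},{"travel": [-1,170,1],"turn": [0,0,0],"jaw": 0},{"travel": [-1,170,1],"turn": [0,0,0],"jaw": 0.4},{"travel": [-1,170,1],"turn": [0,0,0],"jaw": 0.4},{"travel": [-1,170,1],"turn": [0,0,0],"jaw": 0.4}]'

```text
clock: 10.45
tool_pos: [0.468, 0.4032, 0.0114]
ee_rot: [-1.572, -0.001, 1.5]
wrist_force: [0.3, -0.4, 0.7]
gripper_width: 0.0343
```

>>> step_arm --commands '[{"travel": [0,0,0],"turn": [0,0,0],"jaw": 0.4},{"travel": [0,-30,0],"turn": [0,0,0],"jaw": 0.4},{"travel": [0,-70,0],"turn": [0,0,0],"jaw": 0.4},{"travel": [0,-120,0],"turn": [0,0,0],"jaw": 0.6},{"travel": [-30,-160,0],"turn": [0,0.1,0],"jaw": 1},{"travel": [-70,-170,0],"turn": [0,0.24,0],"jaw": 1},{"travel": [-115,-170,0],"turn": [0,0.38,0],"jaw": 1},{"travel": [-160,-170,0],"turn": [0,0.52,0],"jaw": 1},{"travel": [-208,-170,0],"turn": [0,0.66,0],"jaw": 1},{"travel": [-255,-170,0],"turn": [0,0.8,0],"jaw": 1}]'

```text
clock: 11.45
tool_pos: [0.449, 0.1469, 0.1807]
ee_rot: [-1.571, -0.001, 0.695]
wrist_force: [0.1, -0.7, -0.3]
gripper_width: 0.0855
```

```bash
python3 - <<'E'
from m import *
plan((585,-296.5,160,0),(369,-296,160,0))
p,d=env.grab_frame('scene');P=cloud('scene',d)
for nm,b in dict(eyeA=(185,258,218,295),eyeB=(173,200,203,230)).items():
    q=P[b[1]:b[3],b[0]:b[2]].reshape(-1,3)
    s=q[(q[:,2]>.034)&(q[:,2]<.07)];print('sc',nm,len(s),s.mean(0).round(4))
a=p[130:330,100:500];cv2.imwrite('pics/s4.png',cv2.cvtColor(cv2.resize(a,(800,400)),cv2.COLOR_RGB2BGR))
E
```

```text
clock 11.45 pos [449.  146.9 180.7] rot [-1.571e+00 -1.000e-03  6.950e-01] w 0.0855 F [ 0.1 -0.7 -0.3]
(585, -296.5, 160, 0) travel [-179.3, 20.8, -427.7] turn [0.0, 0.695, 0.001]
(369, -296, 160, 0) travel [-345.0, 20.6, -289.0] turn [0.0, 0.695, 0.001]
sc eyeA 84 [ 0.5904 -0.2987  0.0395]
sc eyeB 57 [ 0.374  -0.2981  0.039 ]
```

View pics/s4.png

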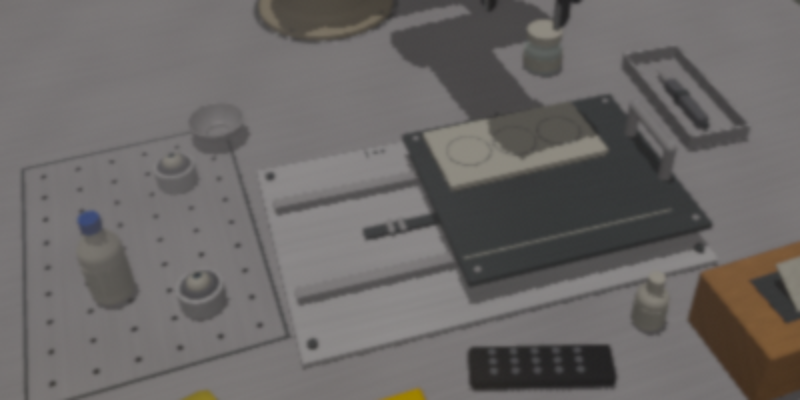

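The handpiece lies inside the tray at (685,100) in the crop. Both eyes are still on the panel, with nothing knocked. Next is the far eye, A.

```bash
python3 - <<'E'
from m import *
plan((586,-297,130,-.6),(586,-297,2,-.6))
E
```

```text
clock 11.5 pos [449.  141.7 180.5] rot [-1.573  0.002  0.684] w 0.0854 F [ 3.2 -2.3  1. ]
(586, -297, 130, -0.6) travel [-170.8, 51.6, -426.6] turn [0.003, 1.284, -0.0]
(586, -297, 2, -0.6) travel [-170.6, 179.6, -426.3] turn [0.003, 1.284, -0.0]
```

>>> step_arm --commands '[{"travel": [-17,5,-43],"turn": [0,0.14,0],"jaw": 1},{"travel": [-34,10,-85],"turn": [0,0.28,0],"jaw": 1},{"travel": [-51,15,-128],"turn": [0,0.42,0],"jaw": 1},{"travel": [-68,20,-170],"turn": [0,0.56,0],"jaw": 1},{"travel": [-86,25,-213],"turn": [0,0.7,0],"jaw": 1},{"travel": [-104,30,-256],"turn": [0,0.84,0],"jaw": 1},{"travel": [-121,35,-298],"turn": [0,0.98,0],"jaw": 1},{"travel": [-138,40,-341],"turn": [0,1.12,0],"jaw": 1},{"travel": [-156,45,-384],"turn": [0,1.22,0],"jaw": 1},{"travel": [-174,50,-427],"turn": [0,1.28,0],"jaw": 1}]'

```text
clock: 12.5
tool_pos: [0.5919, -0.292, 0.1304]
ee_rot: [-1.571, -0.0, -0.584]
wrist_force: [0.1, 0.8, -0.8]
gripper_width: 0.0855
```

>>> step_arm --commands '[{"travel": [0,0,0],"turn": [0,0,0],"jaw": 1},{"travel": [0,0,0],"turn": [0,0,0],"jaw": 1},{"travel": [0,0,0],"turn": [0,0,0],"jaw": 1},{"travel": [0,0,0],"turn": [0,0,0],"jaw": 1},{"travel": [0,0,0],"turn": [0,0,0],"jaw": 1},{"travel": [0,0,0],"turn": [0,0,0],"jaw": 1},{"travel": [0,0,0],"turn": [0,0,0],"jaw": 1},{"travel": [0,0,0],"turn": [0,0,0],"jaw": 1},{"travel": [0,0,0],"turn": [0,0,0],"jaw": 1},{"travel": [0,0,0],"turn": [0,0,0],"jaw": 1}]'

```text
clock: 13.5
tool_pos: [0.5915, -0.2901, 0.1303]
ee_rot: [-1.571, 0.0, -0.58]
wrist_force: [-0.2, 0.2, -0.3]
gripper_width: 0.0857
```

```bash
python3 - <<'E'
from m import *
plan((586,-297,130,-.6),(586,-297,2,-.6))
p,d=grab('scene')
cv2.imwrite('pics/s5.png',cv2.cvtColor(cv2.resize(p[170:320,110:310],(800,600)),cv2.COLOR_RGB2BGR))
P=cloud('scene',d)
q=P[258:295,185:218].reshape(-1,3);s=q[(q[:,2]>.034)&(q[:,2]<.06)];print(len(s),s.mean(0).round(4))
print(P[240:250,180:200,2].mean(),P[300:306,190:200,2].mean())
E
```

```text
clock 13.5 pos [ 591.5 -290.1  130.3] rot [-1.571  0.    -0.58 ] w 0.0857 F [-0.2  0.2 -0.3]
(586, -297, 130, -0.6) travel [-0.8, 0.3, -8.8] turn [0.0, 0.02, -0.0]
(586, -297, 2, -0.6) travel [-0.8, 128.3, -8.8] turn [0.0, 0.02, -0.0]
85 [ 0.5905 -0.2993  0.0391]
0.0727359216918338 -0.0007960974655499776
```

View pics/s5.png

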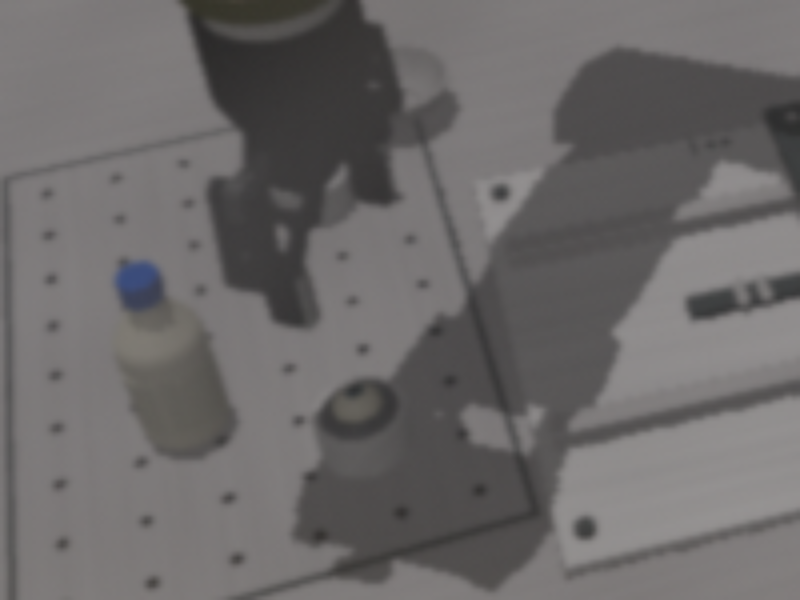

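Eye A stands at (358,420) in the zoom, below the open gripper and clear of the saline bottle. I descend and grip.

>>> step_arm --commands '[{"travel": [-1,0,-9],"turn": [0,0,0],"jaw": 1},{"travel": [-1,35,-9],"turn": [0,0,0],"jaw": 1},{"travel": [-1,70,-9],"turn": [0,0,0],"jaw": 1},{"travel": [-1,105,-9],"turn": [0,0,0],"jaw": 1},{"travel": [-1,125,-9],"turn": [0,0,0],"jaw": 1},{"travel": [-1,128,-9],"turn": [0,0,0],"jaw": 1},{"travel": [-1,128,-9],"turn": [0,0,0],"jaw": 0.3},{"travel": [-1,128,-9],"turn": [0,0,0],"jaw": 0.3},{"travel": [-1,128,-9],"turn": [0,0,0],"jaw": 0.3},{"travel": [-1,128,-9],"turn": [0,0,0],"jaw": 0.3}]'

```text
clock: 14.55
tool_pos: [0.5867, -0.2979, 0.0046]
ee_rot: [-1.571, -0.004, -0.58]
wrist_force: [-0.7, -0.5, 6.0]
gripper_width: 0.0501
```

>>> step_arm --commands '[{"travel": [0,0,0],"turn": [0,0,0],"jaw": 0.3},{"travel": [0,-10,0],"turn": [0,0,0],"jaw": 0.3},{"travel": [0,-30,0],"turn": [0,0,0],"jaw": 0.3},{"travel": [0,-60,0],"turn": [0,0,0],"jaw": 0.3},{"travel": [0,-90,0],"turn": [0,0,0],"jaw": 0.3},{"travel": [0,-120,0],"turn": [0,0,0],"jaw": 0.3},{"travel": [0,-128,0],"turn": [0,0,0],"jaw": 0.3},{"travel": [0,-128,0],"turn": [0,0,0],"jaw": 0.3},{"travel": [0,-128,0],"turn": [0,0,0],"jaw": 0.3},{"travel": [0,-128,0],"turn": [0,0,0],"jaw": 0.3}]'

```text
clock: 15.55
tool_pos: [0.5851, -0.2967, 0.1284]
ee_rot: [-1.571, 0.003, -0.58]
wrist_force: [-0.8, 0.1, -1.4]
gripper_width: 0.0501
```

```bash
python3 - <<'E'
from m import *
plan((506.9,54.4,130,0),(506.9,54.4,55,0))
E
```

```text
clock 15.55 pos [ 585.1 -296.7  128.4] rot [-1.571  0.003 -0.58 ] w 0.0501 F [-0.8  0.1 -1.4]
(506.9, 54.4, 130, 0) travel [-257.8, -0.7, 250.8] turn [-0.001, -0.58, -0.003]
(506.9, 54.4, 55, 0) travel [-257.6, 74.3, 250.8] turn [-0.001, -0.58, -0.003]
```

>>> step_arm --commands '[{"travel": [-20,-5,20],"turn": [0,-0.05,0],"jaw": 0.3},{"travel": [-50,-10,50],"turn": [0,-0.13,0],"jaw": 0.3},{"travel": [-85,-10,83],"turn": [0,-0.2,0],"jaw": 0.3},{"travel": [-118,-10,115],"turn": [0,-0.28,0],"jaw": 0.3},{"travel": [-151,-10,147],"turn": [0,-0.36,0],"jaw": 0.3},{"travel": [-184,-10,179],"turn": [0,-0.44,0],"jaw": 0.3},{"travel": [-215,-10,210],"turn": [0,-0.52,0],"jaw": 0.3},{"travel": [-240,-5,234],"turn": [0,-0.56,0],"jaw": 0.3},{"travel": [-254,0,247],"turn": [0,-0.58,0],"jaw": 0.3},{"travel": [-258,0,251],"turn": [0,-0.58,0],"jaw": 0.3}]'

```text
clock: 16.55
tool_pos: [0.5062, 0.056, 0.129]
ee_rot: [-1.57, 0.003, 0.002]
wrist_force: [-0.3, 0.1, -1.8]
gripper_width: 0.0504
```

>>> step_arm --commands '[{"travel": [0,0,0],"turn": [0,0,0],"jaw": 0.3},{"travel": [0,0,0],"turn": [0,0,0],"jaw": 0.3},{"travel": [0,0,0],"turn": [0,0,0],"jaw": 0.3},{"travel": [0,0,0],"turn": [0,0,0],"jaw": 0.3},{"travel": [0,0,0],"turn": [0,0,0],"jaw": 0.3},{"travel": [0,0,0],"turn": [0,0,0],"jaw": 0.3},{"travel": [0,0,0],"turn": [0,0,0],"jaw": 0.3},{"travel": [0,0,0],"turn": [0,0,0],"jaw": 0.3},{"travel": [0,0,0],"turn": [0,0,0],"jaw": 0.3},{"travel": [0,0,0],"turn": [0,0,0],"jaw": 0.3}]'

```text
clock: 17.55
tool_pos: [0.5075, 0.0543, 0.1303]
ee_rot: [-1.571, 0.0, 0.0]
wrist_force: [0.1, 0.3, -1.5]
gripper_width: 0.0504
```

```bash
python3 - <<'E'
from m import *
plan((506.9,54.4,130,0),(506.9,54.4,60,0))
p,d=grab('scene')
cv2.imwrite('pics/s6.png',cv2.cvtColor(cv2.resize(p[130:280,280:480],(800,600)),cv2.COLOR_RGB2BGR))
E
```

```text
clock 17.55 pos [507.5  54.3 130.3] rot [-1.571  0.     0.   ] w 0.0504 F [ 0.1  0.3 -1.5]
(506.9, 54.4, 130, 0) travel [-0.6, 0.3, 0.1] turn [0.0, 0.0, -0.0]
(506.9, 54.4, 60, 0) travel [-0.6, 70.3, 0.1] turn [0.0, 0.0, -0.0]
```

View pics/s6.png

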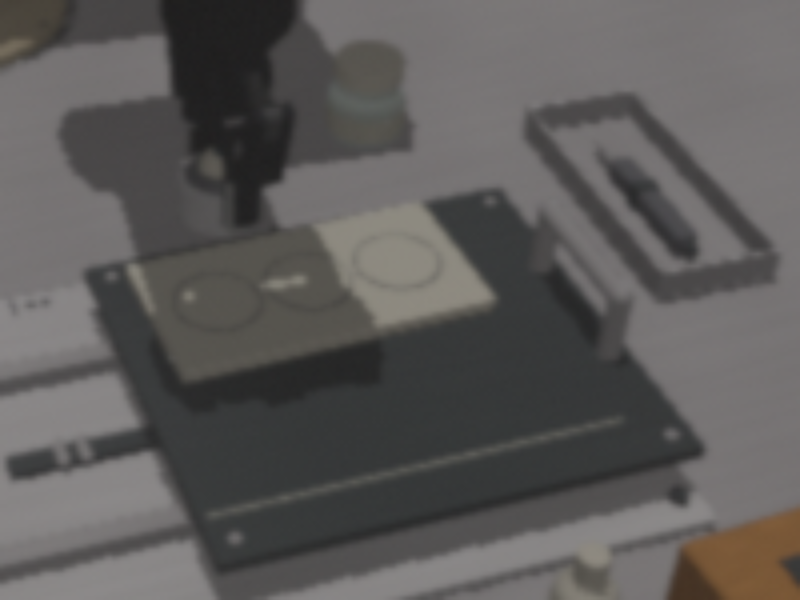

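The eye is held upright at (215,190) above the right circle (220,300). The board is undisturbed and the handpiece lies in the tray. I lower the eye.

>>> step_arm --commands '[{"travel": [-1,20,0],"turn": [0,0,0],"jaw": 0.3},{"travel": [-1,45,0],"turn": [0,0,0],"jaw": 0.3},{"travel": [-1,62,0],"turn": [0,0,0],"jaw": 0.3},{"travel": [-1,66,0],"turn": [0,0,0],"jaw": 0.3},{"travel": [-1,68,0],"turn": [0,0,0],"jaw": 0.3},{"travel": [-1,70,0],"turn": [0,0,0],"jaw": 0.3},{"travel": [-1,71,0],"turn": [0,0,0],"jaw": 0.3},{"travel": [-1,72,0],"turn": [0,0,0],"jaw": 0.3},{"travel": [-1,72,0],"turn": [0,0,0],"jaw": 0.3},{"travel": [-1,72,0],"turn": [0,0,0],"jaw": 0.3}]'

```text
clock: 18.6
tool_pos: [0.5067, 0.0542, 0.0586]
ee_rot: [-1.571, -0.001, -0.0]
wrist_force: [1.4, -0.0, -0.8]
gripper_width: 0.0506
```

>>> step_arm --commands '[{"travel": [0,1,0],"turn": [0,0,0],"jaw": 0.3},{"travel": [0,1.5,0],"turn": [0,0,0],"jaw": 0.3},{"travel": [0,1.5,0],"turn": [0,0,0],"jaw": 0.3},{"travel": [0,1.5,0],"turn": [0,0,0],"jaw": 0.7},{"travel": [0,1.5,0],"turn": [0,0,0],"jaw": 0.85},{"travel": [0,1.5,0],"turn": [0,0,0],"jaw": 1},{"travel": [0,1.5,0],"turn": [0,0,0],"jaw": 1},{"travel": [0,-25,0],"turn": [0,0,0],"jaw": 1},{"travel": [0,-60,0],"turn": [0,0,0],"jaw": 1},{"travel": [0,-80,0],"turn": [0,0,0],"jaw": 1}]'

```text
clock: 19.6
tool_pos: [0.5071, 0.0542, 0.1405]
ee_rot: [-1.571, -0.002, 0.0]
wrist_force: [-0.3, -0.6, -0.5]
gripper_width: 0.0852
```

```bash
python3 - <<'E'
from m import *
plan((370,-296.5,140,.8))
E
```

```text
clock 19.6 pos [507.1  54.2 140.5] rot [-1.571 -0.002  0.   ] w 0.0852 F [-0.3 -0.6 -0.5]
(370, -296.5, 140, 0.8) travel [-137.1, 0.2, -350.7] turn [0.001, -0.8, 0.002]
```

>>> step_arm --commands '[{"travel": [-14,0,-35],"turn": [0,-0.08,0],"jaw": 1},{"travel": [-30,0,-77],"turn": [0,-0.18,0],"jaw": 1},{"travel": [-46,0,-119],"turn": [0,-0.28,0],"jaw": 1},{"travel": [-63,0,-161],"turn": [0,-0.4,0],"jaw": 1},{"travel": [-79,0,-203],"turn": [0,-0.52,0],"jaw": 1},{"travel": [-96,0,-245],"turn": [0,-0.64,0],"jaw": 1},{"travel": [-112,0,-287],"turn": [0,-0.74,0],"jaw": 1},{"travel": [-126,0,-322],"turn": [0,-0.8,0],"jaw": 1},{"travel": [-137,0,-351],"turn": [0,-0.8,0],"jaw": 1},{"travel": [-137,0,-351],"turn": [0,-0.8,0],"jaw": 1}]'

```text
clock: 20.6
tool_pos: [0.3683, -0.2996, 0.1382]
ee_rot: [-1.571, 0.001, 0.796]
wrist_force: [0.5, 0.8, 0.3]
gripper_width: 0.0854
```

```bash
cat > look.py <<'E'
from m import *
def zoom(p,b,f):
    cv2.imwrite('pics/'+f,cv2.cvtColor(cv2.resize(p[b[1]:b[3],b[0]:b[2]],None,fx=4,fy=4,interpolation=cv2.INTER_CUBIC),cv2.COLOR_RGB2BGR))
E
python3 - <<'E'
from look import *
plan((370,-296.5,140,.8),(370,-296.5,2,.8))
p,d=grab('top');zoom(p,(230,140,430,290),'t7.png')
q,d=grab('scene');P=cloud('scene',d)
r=P[195:235,170:206].reshape(-1,3);s=r[(r[:,2]>.034)&(r[:,2]<.06)];print(len(s),s.mean(0).round(4))
E
```

```text
clock 20.6 pos [ 368.3 -299.6  138.2] rot [-1.571e+00  1.000e-03  7.960e-01] w 0.0854 F [0.5 0.8 0.3]
(370, -296.5, 140, 0.8) travel [3.4, -1.8, 1.0] turn [0.001, -0.004, -0.001]
(370, -296.5, 2, 0.8) travel [3.5, 136.2, 1.1] turn [0.001, -0.004, -0.001]
57 [ 0.3745 -0.298   0.0395]
```

View pics/t7.png

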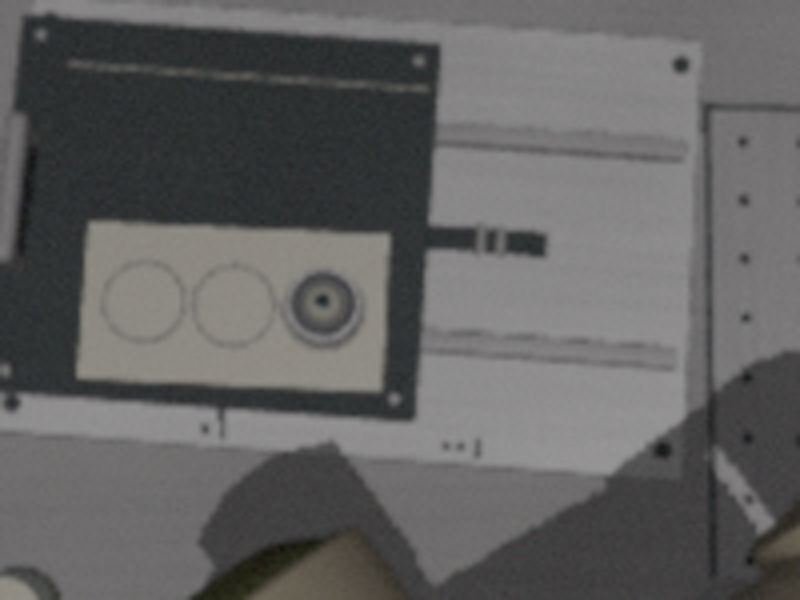

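The eye stands inside the right circle at (323,308), and the board hasn't moved. Now eye B.

>>> step_arm --commands '[{"travel": [0,0,0],"turn": [0,0,0],"jaw": 1},{"travel": [0,35,0],"turn": [0,0,0],"jaw": 1},{"travel": [0,75,0],"turn": [0,0,0],"jaw": 1},{"travel": [0,110,0],"turn": [0,0,0],"jaw": 1},{"travel": [0,130,0],"turn": [0,0,0],"jaw": 1},{"travel": [0,138,0],"turn": [0,0,0],"jaw": 1},{"travel": [0,138,0],"turn": [0,0,0],"jaw": 1},{"travel": [0,138,0],"turn": [0,0,0],"jaw": 0.3},{"travel": [0,138,0],"turn": [0,0,0],"jaw": 0.3},{"travel": [0,138,0],"turn": [0,0,0],"jaw": 0.3}]'

```text
clock: 21.7
tool_pos: [0.37, -0.2973, 0.0018]
ee_rot: [-1.573, 0.0, 0.8]
wrist_force: [-1.0, 1.1, 9.1]
gripper_width: 0.0507
```

>>> step_arm --commands '[{"travel": [0,0,0],"turn": [0,0,0],"jaw": 0.3},{"travel": [0,0,0],"turn": [0,0,0],"jaw": 0.3},{"travel": [0,-20,0],"turn": [0,0,0],"jaw": 0.3},{"travel": [0,-50,0],"turn": [0,0,0],"jaw": 0.3},{"travel": [0,-85,0],"turn": [0,0,0],"jaw": 0.3},{"travel": [0,-115,0],"turn": [0,0,0],"jaw": 0.3},{"travel": [0,-138,0],"turn": [0,0,0],"jaw": 0.3},{"travel": [0,-158,0],"turn": [0,0,0],"jaw": 0.3},{"travel": [0,-158,0],"turn": [0,0,0],"jaw": 0.3},{"travel": [0,-158,0],"turn": [0,0,0],"jaw": 0.3}]'

```text
clock: 22.7
tool_pos: [0.3693, -0.2965, 0.1579]
ee_rot: [-1.571, -0.0, 0.8]
wrist_force: [0.4, -0.0, -1.6]
gripper_width: 0.0505
```

```bash
python3 - <<'E'
from m import *
plan((509.5,178.5,160,0),(509.5,178.5,55,0))
E
```

```text
clock 22.7 pos [ 369.3 -296.5  157.9] rot [-1.571 -0.     0.8  ] w 0.0505 F [ 0.4 -0.  -1.6]
(509.5, 178.5, 160, 0) travel [438.4, -2.1, 230.4] turn [-0.0, 0.8, 0.0]
(509.5, 178.5, 55, 0) travel [438.4, 102.9, 230.4] turn [-0.0, 0.8, 0.0]
```

>>> step_arm --commands '[{"travel": [25,-2,13],"turn": [0,0.05,0],"jaw": 0.3},{"travel": [65,-2,34],"turn": [0,0.13,0],"jaw": 0.3},{"travel": [108,-2,57],"turn": [0,0.21,0],"jaw": 0.3},{"travel": [151,-2,80],"turn": [0,0.3,0],"jaw": 0.3},{"travel": [194,-2,102],"turn": [0,0.39,0],"jaw": 0.3},{"travel": [237,-2,125],"turn": [0,0.48,0],"jaw": 0.3},{"travel": [280,-2,148],"turn": [0,0.57,0],"jaw": 0.3},{"travel": [323,-2,170],"turn": [0,0.66,0],"jaw": 0.3},{"travel": [366,-2,193],"turn": [0,0.74,0],"jaw": 0.3},{"travel": [405,-2,213],"turn": [0,0.8,0],"jaw": 0.3}]'

```text
clock: 23.7
tool_pos: [0.4984, 0.1445, 0.1588]
ee_rot: [-1.571, 0.002, -0.002]
wrist_force: [0.8, -1.0, -0.1]
gripper_width: 0.0505
```

>>> step_arm --commands '[{"travel": [12,0,15],"turn": [0,0,0],"jaw": 0.3},{"travel": [11.5,0,30],"turn": [0,0,0],"jaw": 0.3},{"travel": [11.5,0,36],"turn": [0,0,0],"jaw": 0.3},{"travel": [11.5,0,36],"turn": [0,0,0],"jaw": 0.3},{"travel": [11.5,0,36],"turn": [0,0,0],"jaw": 0.3},{"travel": [11.5,0,36],"turn": [0,0,0],"jaw": 0.3},{"travel": [11.5,0,36],"turn": [0,0,0],"jaw": 0.3},{"travel": [11.5,0,36],"turn": [0,0,0],"jaw": 0.3},{"travel": [11.5,0,36],"turn": [0,0,0],"jaw": 0.3},{"travel": [11.5,0,36],"turn": [0,0,0],"jaw": 0.3}]'

```text
clock: 24.7
tool_pos: [0.5103, 0.1781, 0.1603]
ee_rot: [-1.571, 0.0, -0.0]
wrist_force: [0.2, -0.1, -2.6]
gripper_width: 0.0503
```

```bash
python3 - <<'E'
from look import *
plan((509.5,178.5,160,0),(509.5,178.5,57,0))
q,d=grab('scene');zoom(q,(280,130,480,280),'s8.png')
E
```

```text
clock 24.7 pos [510.3 178.1 160.3] rot [-1.571  0.    -0.   ] w 0.0503 F [ 0.2 -0.1 -2.6]
(509.5, 178.5, 160, 0) travel [-0.8, 0.3, 0.4] turn [0.0, -0.0, -0.0]
(509.5, 178.5, 57, 0) travel [-0.8, 103.3, 0.4] turn [0.0, -0.0, -0.0]
```

View pics/s8.png

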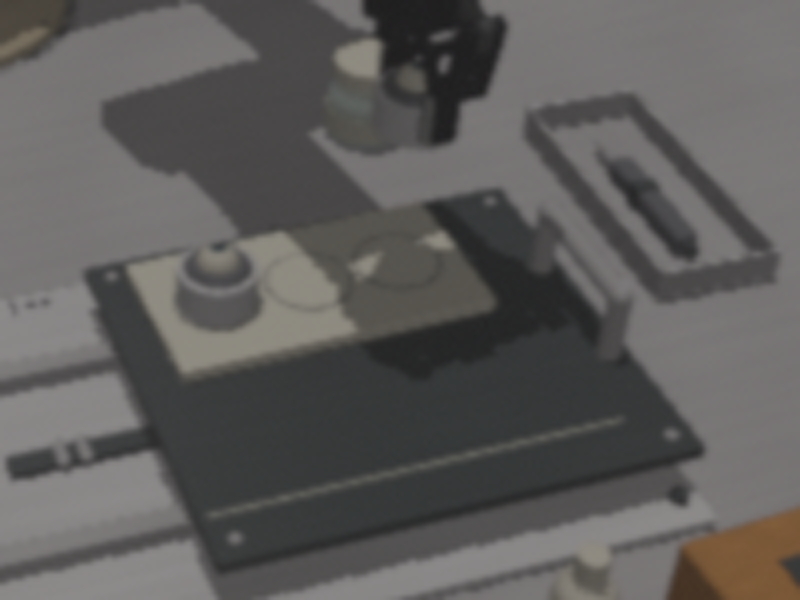

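Eye B is held at (410,100), eye A stands on the right circle at (220,290), and the board is unmoved. I lower B onto the left circle.

>>> step_arm --commands '[{"travel": [-1,30,0],"turn": [0,0,0],"jaw": 0.3},{"travel": [-1,65,0],"turn": [0,0,0],"jaw": 0.3},{"travel": [-1,88,0],"turn": [0,0,0],"jaw": 0.3},{"travel": [-1,96,0],"turn": [0,0,0],"jaw": 0.3},{"travel": [-1,99,0],"turn": [0,0,0],"jaw": 0.3},{"travel": [-1,101,0],"turn": [0,0,0],"jaw": 0.3},{"travel": [-1,102,0],"turn": [0,0,0],"jaw": 0.3},{"travel": [-1,103,0],"turn": [0,0,0],"jaw": 0.3},{"travel": [-1,103,0],"turn": [0,0,0],"jaw": 0.3},{"travel": [-1,103,0],"turn": [0,0,0],"jaw": 0.3}]'

```text
clock: 25.75
tool_pos: [0.5095, 0.1782, 0.0576]
ee_rot: [-1.571, -0.001, -0.0]
wrist_force: [0.9, 0.3, -1.0]
gripper_width: 0.0503
```

>>> step_arm --commands '[{"travel": [0,0.5,0],"turn": [0,0,0],"jaw": 0.3},{"travel": [0,1,0],"turn": [0,0,0],"jaw": 0.3},{"travel": [0,1.5,0],"turn": [0,0,0],"jaw": 0.3},{"travel": [0,2,0],"turn": [0,0,0],"jaw": 0.3},{"travel": [0,2,0],"turn": [0,0,0],"jaw": 0.3},{"travel": [0,2,0],"turn": [0,0,0],"jaw": 0.3},{"travel": [0,2,0],"turn": [0,0,0],"jaw": 0.3},{"travel": [0,2,0],"turn": [0,0,0],"jaw": 0.3},{"travel": [0,2,0],"turn": [0,0,0],"jaw": 0.3},{"travel": [0,2,0],"turn": [0,0,0],"jaw": 0.3}]'

```text
clock: 26.75
tool_pos: [0.5094, 0.1782, 0.0558]
ee_rot: [-1.571, -0.0, 0.0]
wrist_force: [-2.1, -0.4, 5.0]
gripper_width: 0.0505
```

Contact (5 N). I release, lift and back off to clear the view.

>>> step_arm --commands '[{"travel": [0,0,0],"turn": [0,0,0],"jaw": 0.7},{"travel": [0,0,0],"turn": [0,0,0],"jaw": 0.85},{"travel": [0,0,0],"turn": [0,0,0],"jaw": 1},{"travel": [0,0,0],"turn": [0,0,0],"jaw": 1},{"travel": [0,-35,0],"turn": [0,0,0],"jaw": 1},{"travel": [0,-75,0],"turn": [0,0,0],"jaw": 1},{"travel": [0,-110,0],"turn": [0,0,0],"jaw": 1},{"travel": [-45,-110,10],"turn": [0,0,0],"jaw": 0.5},{"travel": [-85,-110,25],"turn": [0,0,0],"jaw": 0},{"travel": [-120,-110,45],"turn": [0,0,0],"jaw": 0}]'

```text
clock: 27.75
tool_pos: [0.3876, 0.2231, 0.1654]
ee_rot: [-1.571, -0.0, -0.001]
wrist_force: [0.6, 0.2, 0.5]
gripper_width: 0.0439
```

>>> step_arm --commands '[{"travel": [0,0,40],"turn": [0,0,0],"jaw": 0},{"travel": [0,0,80],"turn": [0,0,0],"jaw": 0},{"travel": [0,0,110],"turn": [0,0,0],"jaw": 0},{"travel": [0,0,120],"turn": [0,0,0],"jaw": 0},{"travel": [0,0,120],"turn": [0,0,0],"jaw": 0},{"travel": [0,0,120],"turn": [0,0,0],"jaw": 0},{"travel": [0,0,120],"turn": [0,0,0],"jaw": 0},{"travel": [0,0,120],"turn": [0,0,0],"jaw": 0},{"travel": [0,0,120],"turn": [0,0,0],"jaw": 0},{"travel": [0,0,120],"turn": [0,0,0],"jaw": 0}]'

```text
clock: 28.75
tool_pos: [0.3895, 0.3429, 0.1654]
ee_rot: [-1.571, -0.0, -0.0]
wrist_force: [0.3, 0.0, 0.2]
gripper_width: 0.0003
```

```bash
python3 - <<'E'
from look import *
plan()
p,d=grab('top');zoom(p,(215,140,365,250),'t9.png')
E
```

```text
clock 28.75 pos [389.5 342.9 165.4] rot [-1.571 -0.    -0.   ] w 0.0003 F [0.3 0.  0.2]
```

View pics/t9.png

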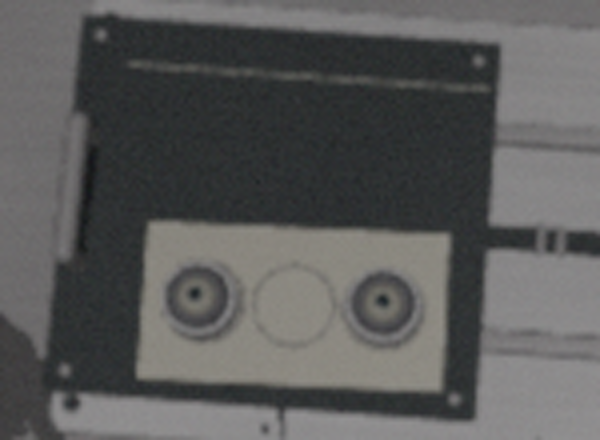

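Both eyes stand on the outer circles, with pupils at (194,292) and (382,299). The left one looks slightly off centre, so I measure it and the board.

```bash
cat >> look.py <<'E'
def zr(l,z,o): return (ray('top',(np.array(l,float)+.5)/4-.5+o,z)*1000)[:,:2]
def edges(p):
    "far edge of board and scribed line as fitted lines x=a+b*y (mm), subpixel along columns"
    g=cv2.GaussianBlur(cv2.cvtColor(p,cv2.COLOR_RGB2GRAY),(3,3),0).astype(float)
    return g
E
python3 - <<'E'
from look import *
o=[215,140]
e=zr([(194,292),(382,299)],.099,o);rim=zr([(203,300),(385,308)],.082,o);m=zr([(294,306)],.054,o);b=zr([(147,220),(451,233),(443,391),(137,378)],.054,o);l=zr([(130,63),(490,89)],.044,o)
print('eyes',e.round(1).tolist(),'rim',rim.round(1).tolist(),'mid seat',m.round(1));print('board',b.round(1).tolist(),b.mean(0));print('line',l.round(1).tolist())
u=(b[0]-b[1]);u/=np.linalg.norm(u);c=b.mean(0);print('seats L R',(c+62*u).round(1),(c-62*u).round(1),'yaw',-np.arctan2(u[0],u[1]),'line yaw',-np.arctan2(*(l[0]-l[1])))
q,d=grab('scene');P=cloud('scene',d)
M=(P[...,2]>.09)&(P[...,2]<.103);M[:,:300]=0;M[:,400:]=0;M[:170]=0;M[240:]=0
n,lab,st,ce=cv2.connectedComponentsWithStats(M.astype(np.uint8))
for i in range(1,n):
    if st[i,4]>8:print(ce[i].round(1),st[i,4],P[lab==i].mean(0).round(4))
E
```

```text
eyes [[509.3, 179.8], [506.7, 54.3]] rim [[506.4, 175.8], [503.0, 52.8]] mid seat [[507.2 116.5]]
board [[565.8, 220.6], [560.2, 9.0], [450.2, 12.8], [455.6, 222.6]] [507.96370856 116.25322915]
line [[681.0, 239.2], [666.1, -17.0]]
seats L R [509.6 178.2] [506.3  54.3] yaw -0.0267501734827263 line yaw -0.05783207274339999
[380.2 182.9] 44 [0.5141 0.1764 0.0944]
[333.7 193.2] 47 [0.5105 0.0514 0.0938]
```

Both eyes are within 2 mm of their circle centres. The line gap is 114 mm on the left and 107 mm on the right. I'll push with both partly open fingers, the jaw axis parallel to the line, so that the board squares itself.

```bash
python3 - <<'E'
from look import *
plan((430,119,130,1.513),(430,119,41,1.513))
E
```

```text
clock 28.85 pos [389.4 343.  165.3] rot [-1.571 -0.    -0.   ] w -0.0001 F [ 0.8  0.6 -0.2]
(430, 119, 130, 1.513) travel [40.6, 35.3, -224.0] turn [0.0, -1.513, 0.0]
(430, 119, 41, 1.513) travel [40.6, 124.3, -224.0] turn [0.0, -1.513, 0.0]
```

>>> step_arm --commands '[{"travel": [0,0,-20],"turn": [0,-0.14,0],"jaw": 0.3},{"travel": [0,0,-42],"turn": [0,-0.28,0],"jaw": 0.7},{"travel": [0,0,-64],"turn": [0,-0.42,0],"jaw": 0.7},{"travel": [0,0,-86],"turn": [0,-0.56,0],"jaw": 0.7},{"travel": [5,0,-108],"turn": [0,-0.7,0],"jaw": 0.7},{"travel": [12,5,-132],"turn": [0,-0.84,0],"jaw": 0.7},{"travel": [20,12,-156],"turn": [0,-0.98,0],"jaw": 0.7},{"travel": [27,20,-180],"turn": [0,-1.12,0],"jaw": 0.7},{"travel": [34,28,-204],"turn": [0,-1.26,0],"jaw": 0.7},{"travel": [40.6,35,-224],"turn": [0,-1.4,0],"jaw": 0.7}]'

```text
clock: 29.85
tool_pos: [0.4301, 0.118, 0.13]
ee_rot: [-1.571, 0.0, 1.405]
wrist_force: [0.8, -0.4, 0.8]
gripper_width: 0.0598
```

>>> step_arm --commands '[{"travel": [0,0,0],"turn": [0,-0.113,0],"jaw": 0.7},{"travel": [0,0,0],"turn": [0,-0.113,0],"jaw": 0.7},{"travel": [0,0,0],"turn": [0,-0.113,0],"jaw": 0.7},{"travel": [0,25,0],"turn": [0,-0.113,0],"jaw": 0.7},{"travel": [0,55,0],"turn": [0,-0.113,0],"jaw": 0.7},{"travel": [0,75,0],"turn": [0,-0.113,0],"jaw": 0.7},{"travel": [0,85,0],"turn": [0,-0.113,0],"jaw": 0.7},{"travel": [0,89,0],"turn": [0,-0.113,0],"jaw": 0.7},{"travel": [0,89,0],"turn": [0,-0.113,0],"jaw": 0.7},{"travel": [0,89,0],"turn": [0,-0.113,0],"jaw": 0.7}]'

```text
clock: 30.85
tool_pos: [0.4305, 0.1193, 0.0421]
ee_rot: [-1.572, -0.0, 1.513]
wrist_force: [0.5, 0.0, 0.9]
gripper_width: 0.0599
```

>>> step_arm --commands '[{"travel": [0,0,-4],"turn": [0,0,0],"jaw": 0.7},{"travel": [0,0,-8],"turn": [0,0,0],"jaw": 0.7},{"travel": [0,0,-11],"turn": [0,0,0],"jaw": 0.7},{"travel": [0,0,-14],"turn": [0,0,0],"jaw": 0.7},{"travel": [0,0,-18],"turn": [0,0,0],"jaw": 0.7},{"travel": [0,0,-23],"turn": [0,0,0],"jaw": 0.7},{"travel": [0,0,-28],"turn": [0,0,0],"jaw": 0.7},{"travel": [0,0,-33],"turn": [0,0,0],"jaw": 0.7},{"travel": [0,0,-37],"turn": [0,0,0],"jaw": 0.7},{"travel": [0,0,-40],"turn": [0,0,0],"jaw": 0.7}]'

```text
clock: 31.85
tool_pos: [0.4687, 0.117, 0.041]
ee_rot: [-1.567, 0.0, 1.513]
wrist_force: [-7.4, 0.6, 4.9]
gripper_width: 0.0598
```

>>> step_arm --commands '[{"travel": [0,0,-5],"turn": [0,0,0],"jaw": 0.7},{"travel": [0,0,-11],"turn": [0,0,0],"jaw": 0.7},{"travel": [0,0,-17],"turn": [0,0,0],"jaw": 0.7},{"travel": [0,0,-23],"turn": [0,0,0],"jaw": 0.7},{"travel": [0,0,-29],"turn": [0,0,0],"jaw": 0.7},{"travel": [0,0,-35],"turn": [0,0,0],"jaw": 0.7},{"travel": [0,0,-41],"turn": [0,0,0],"jaw": 0.7},{"travel": [0,0,-47],"turn": [0,0,0],"jaw": 0.7},{"travel": [0,0,-52],"turn": [0,0,0],"jaw": 0.7},{"travel": [0,0,-55],"turn": [0,0,0],"jaw": 0.7}]'

```text
clock: 32.85
tool_pos: [0.5238, 0.1138, 0.041]
ee_rot: [-1.567, 0.0, 1.513]
wrist_force: [-8.1, -0.7, 6.0]
gripper_width: 0.0598
```

```bash
python3 - <<'E'
from look import *
plan()
q,d=grab('scene');zoom(q,(290,150,470,290),'s10.png')
p,d=grab('top');zoom(p,(215,135,365,245),'t10.png')
E
```

```text
clock 32.85 pos [523.8 113.8  41. ] rot [-1.567  0.     1.513] w 0.0598 F [-8.1 -0.7  6. ]
```

View pics/s10.png

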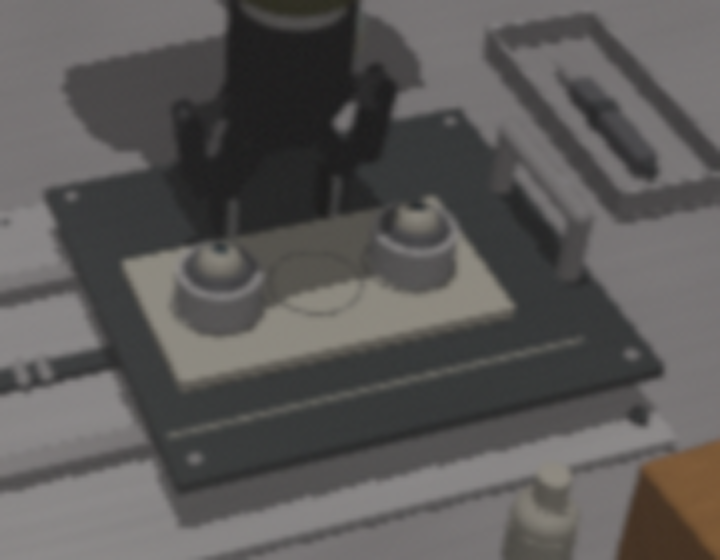

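The board is moving square with both eyes on their circles. The far edge runs (183,388)–(515,310) and the line (165,436)–(583,340). I measure the remaining gap in this view.

```bash
cat >> look.py <<'E'
def gap(q,cols=range(338,418,2),show=False):
    "scene view: along each column, board's lower far edge (last bright->dark) and the line peak; z=.044"
    g=cv2.cvtColor(q,cv2.COLOR_RGB2GRAY).astype(float);E=[];L=[]
    for u in cols:
        v0=(225,265) ; 
        # line guess from zoom: (290+165/4,150+436/4)-(290+583/4,150+340/4)
        vl=259-(u-331.25)*(24/104.5); a=int(vl)-3
        w=g[a:a+7,u]; k=np.argmax(w); b=np.clip(w-np.median(w)-3,0,None)
        L.append((u,a+(b*np.arange(7)).sum()/max(b.sum(),1e-6)))
        col=g[int(vl)-45:int(vl)-2,u]; dk=np.median(g[int(vl)+3:int(vl)+8,u])
        idx=np.where(col>dk+ .5*(np.percentile(col,90)-dk)*.8)[0]
        i=idx[-1]; th=dk+.4*(np.percentile(col,90)-dk)
        f=(col[i]-th)/(col[i]-col[min(i+1,len(col)-1)]+1e-6)
        E.append((u,int(vl)-45+i+np.clip(f,0,1)))
    e=ray('scene',E,.044)[:,:2]*1000;l=ray('scene',L,.044)[:,:2]*1000
    def fit(a):
        c=np.polyfit(a[:,1],a[:,0],1)
        for _ in range(3):
            r=abs(a[:,0]-np.polyval(c,a[:,1]));k=r<=max(2*np.median(r),.5);c=np.polyfit(a[k,1],a[k,0],1)
        return c,np.median(r)
    ce,re=fit(e);cl,rl=fit(l)
    print('edge slope',ce[0].round(4),'res',re.round(2),'line slope',cl[0].round(4),'res',rl.round(2),'y range',e[:,1].min().round(),e[:,1].max().round())
    for y in(5,112,218):print('y',y,'edge',np.polyval(ce,y).round(1),'line',np.polyval(cl,y).round(1),'gap',(np.polyval(cl,y)-np.polyval(ce,y)).round(1))
E
python3 - <<'E'
from look import *
q=cv2.cvtColor(cv2.imread('pics/s10.png'),cv2.COLOR_BGR2RGB)
q,d=grab('scene');gap(q)
g=cv2.cvtColor(q,cv2.COLOR_RGB2GRAY);print(g[225:262,360])
E
```

```text
edge slope 0.0608 res 0.2 line slope 0.0565 res 0.16 y range 12.0 207.0
y 5 edge 635.4 line 668.8 gap 33.4
y 112 edge 641.9 line 674.8 gap 33.0
y 218 edge 648.3 line 680.8 gap 32.5
[104 122 133 137 138 138 138 138 138 137 138 138 137 137 129 104  85  72
  61  57  57  58  56  57  58  60  73  88  72  60  59  57  58  58  58  58
  58]
```

```bash
sed -i "s/th=dk+.4\*/th=dk+.73*/; s/.5\*(np.percentile(col,90)-dk)\*.8/.73*(np.percentile(col,90)-dk)/; s/e=ray('scene',E,.044)/e=ray('scene',E,.054)/" look.py
python3 - <<'E'
from look import *
q,d=grab('scene');gap(q)
E
```

```text
edge slope 0.0588 res 0.23 line slope 0.0565 res 0.19 y range 9.0 201.0
y 5 edge 640.8 line 668.8 gap 28.0
y 112 edge 647.1 line 674.8 gap 27.7
y 218 edge 653.3 line 680.8 gap 27.5
```

View pics/t10.png

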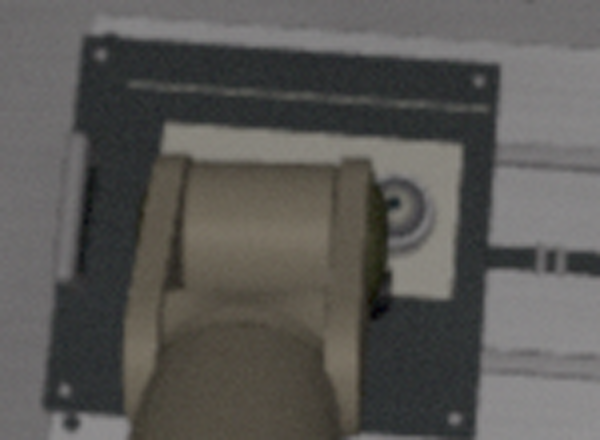

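Here the far edge runs (165,123)–(463,142), parallel to the line at (130,84)–(490,109), and the gap is about 28 mm. I push 24 mm slowly and remeasure.

>>> step_arm --commands '[{"travel": [0,0,-3],"turn": [0,0,0],"jaw": 0.7},{"travel": [0,0,-6],"turn": [0,0,0],"jaw": 0.7},{"travel": [0,0,-10],"turn": [0,0,0],"jaw": 0.7},{"travel": [0,0,-13],"turn": [0,0,0],"jaw": 0.7},{"travel": [0,0,-16],"turn": [0,0,0],"jaw": 0.7},{"travel": [0,0,-19],"turn": [0,0,0],"jaw": 0.7},{"travel": [0,0,-21],"turn": [0,0,0],"jaw": 0.7},{"travel": [0,0,-23],"turn": [0,0,0],"jaw": 0.7},{"travel": [0,0,-24],"turn": [0,0,0],"jaw": 0.7},{"travel": [0,0,-24],"turn": [0,0,0],"jaw": 0.7}]'

```text
clock: 34.05
tool_pos: [0.5481, 0.1124, 0.041]
ee_rot: [-1.569, 0.0, 1.513]
wrist_force: [-6.5, 1.0, 1.7]
gripper_width: 0.0598
```

```bash
python3 - <<'E'
from look import *
o=[215,135];a=zr([(165,123),(463,142)],.054,o);l=zr([(130,84),(490,109)],.044,o)
c=np.polyfit(l[:,1],l[:,0],1);print('before, top: gap',(np.polyval(c,a[:,1])-a[:,0]).round(1),a.round(1).tolist())
plan();q,d=grab('scene');gap(q)
g=cv2.cvtColor(q,cv2.COLOR_RGB2GRAY)
for u in(345,375,405):
    vl=259-(u-331.25)*(24/104.5);print(u,round(vl,1),g[int(vl)-14:int(vl)+5,u])
p,d=grab('top');g=cv2.cvtColor(p,cv2.COLOR_RGB2GRAY)
for u in(262,290,322):print(u,g[150:178,u])
E
```

```text
before, top: gap [29.1 27.8] [[649.7, 211.6], [639.4, 1.9]]
clock 34.05 pos [548.1 112.4  41. ] rot [-1.569  0.     1.513] w 0.0598 F [-6.5  1.   1.7]
edge slope 0.0586 res 0.22 line slope 0.055 res 0.74 y range 1.0 191.0
y 5 edge 664.7 line 665.3 gap 0.6
y 112 edge 671.0 line 671.2 gap 0.2
y 218 edge 677.2 line 677.0 gap -0.2
345 255.8 [126 137 138 138 138 138 138 138 138 133 115  94  83  72  82  79  65  61
  59]
375 249.0 [125 116 130 137 138 137 138 138 138 134 117  96  81  70  81  77  63  58
  57]
405 242.1 [120 134 137 137 138 137 138 138 134 122  98  83  71  83  78  64  57  56
  57]
262 [ 47  43  52  48  46  54  78  97 114 130 130 129 119  94  65  56  57  53
  55  57  63  69  72  74  78  82  83  85]
290 [ 41  45  45  44  50  44  52  52  75  95 114 128 131 132 131 108  74  77
  78  86  86  90  91  95  94 100  98 101]
322 [ 57  43  45  47  44  49  50  46  45  49  65  75 106 130 130 133 132 131
 132 131 131 133 131 121 115 116 118 115]
```

Scene, top and kinematic estimates all leave about 4 mm, square to within 0.5 mm. I push 4 mm and then retreat.

>>> step_arm --commands '[{"travel": [0,0,-0.5],"turn": [0,0,0],"jaw": 0.7},{"travel": [0,0,-1],"turn": [0,0,0],"jaw": 0.7},{"travel": [0,0,-2],"turn": [0,0,0],"jaw": 0.7},{"travel": [0,0,-3],"turn": [0,0,0],"jaw": 0.7},{"travel": [0,0,-4],"turn": [0,0,0],"jaw": 0.7},{"travel": [0,0,-4],"turn": [0,0,0],"jaw": 0.7},{"travel": [0,0,-4],"turn": [0,0,0],"jaw": 0.7},{"travel": [0,0,0],"turn": [0,0,0],"jaw": 0.7},{"travel": [0,0,20],"turn": [0,0,0],"jaw": 0.7},{"travel": [0,0,40],"turn": [0,0,0],"jaw": 0.7}]'

```text
clock: 35.15
tool_pos: [0.5086, 0.1145, 0.0413]
ee_rot: [-1.572, -0.0, 1.513]
wrist_force: [0.3, 0.3, -0.1]
gripper_width: 0.0596
```

>>> step_arm --commands '[{"travel": [0,-10,30],"turn": [0,0,0],"jaw": 0.7},{"travel": [0,-40,70],"turn": [0,0,0],"jaw": 0.7},{"travel": [0,-80,90],"turn": [0,0,0],"jaw": 0.7},{"travel": [20,-120,90],"turn": [0,0,0],"jaw": 0.8},{"travel": [60,-140,80],"turn": [0,0,0],"jaw": 1},{"travel": [105,-140,60],"turn": [0,0,0],"jaw": 1},{"travel": [150,-140,40],"turn": [0,0,0],"jaw": 1},{"travel": [195,-140,30],"turn": [0,0,0],"jaw": 1},{"travel": [240,-140,30],"turn": [0,0,0],"jaw": 1},{"travel": [250,-140,30],"turn": [0,0,0],"jaw": 1}]'

```text
clock: 36.15
tool_pos: [0.493, 0.3696, 0.1807]
ee_rot: [-1.572, -0.001, 1.516]
wrist_force: [-1.1, 1.2, -0.2]
gripper_width: 0.0853
```

```bash
python3 - <<'E'
from look import *
plan();q,d=grab('scene');gap(q)
g=cv2.cvtColor(q,cv2.COLOR_RGB2GRAY)
for u in(345,375,405):
    vl=259-(u-331.25)*(24/104.5);print(u,round(vl,1),g[int(vl)-14:int(vl)+5,u])
p,d=grab('top');zoom(p,(215,135,365,245),'t11.png')
E
```

```text
clock 36.15 pos [493.  369.6 180.7] rot [-1.572e+00 -1.000e-03  1.516e+00] w 0.0853 F [-1.1  1.2 -0.2]
edge slope 0.0578 res 1.03 line slope 0.0588 res 0.59 y range 1.0 188.0
y 5 edge 669.6 line 660.2 gap -9.3
y 112 edge 675.8 line 666.5 gap -9.2
y 218 edge 681.9 line 672.8 gap -9.1
345 255.8 [ 99 126 136 138 137 138 138 137 137 138 136 126 102  88  86  78  67  61
  60]
375 249.0 [137 130 118 130 136 137 138 137 138 137 136 127 102  88  81  74  65  60
  58]
405 242.1 [ 86 109 129 136 136 138 137 137 137 137 128 103  87  82  76  63  58  57
  57]
```

View pics/t11.png

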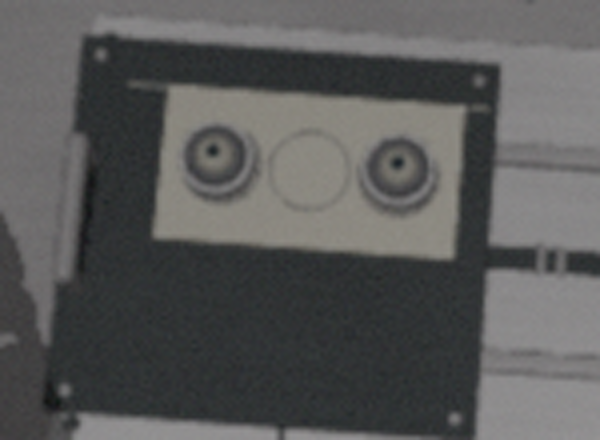

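The board's far edge meets the line, which is now visible only beyond the board's ends at (130–165,85) and (470–490,108). Both eyes sit on their circles at (218,160) and (400,173). I do a subpixel check.

```bash
cat > chk.py <<'E'
from look import *
def topgap(p,e0,l0,ec,lc):
    g=cv2.cvtColor(p,cv2.COLOR_RGB2GRAY).astype(float);E=[];L=[]
    for u in ec:
        v=int(round(np.interp(u,*e0)));w=g[v-5:v+6,u];th=(w[:3].mean()+w[-3:].mean())/2
        i=np.where((w[:-1]<th)&(w[1:]>=th))[0][0];E.append((u,v-5+i+(th-w[i])/(w[i+1]-w[i])))
    for u in lc:
        v=int(round(np.interp(u,*l0)));w=g[v-4:v+5,u];b=np.clip(w-np.median(w)-5,0,None);L.append((u,v-4+(b*np.arange(9)).sum()/b.sum()))
    e=ray('top',E,.054)*1000;l=ray('top',L,.044)*1000
    ce=np.polyfit(e[:,1],e[:,0],1);cl=np.polyfit(l[:,1],l[:,0],1)
    print('top slopes',ce[0].round(4),cl[0].round(4),'residuals',np.std(e[:,0]-np.polyval(ce,e[:,1])).round(2),np.std(l[:,0]-np.polyval(cl,l[:,1])).round(2))
    print('gap at board ends',(np.polyval(cl,[e[0,1],e[-1,1]])-np.polyval(ce,[e[0,1],e[-1,1]])).round(2),e[[0,-1]].round(1).tolist())
E
python3 - <<'E'
from chk import *
for k in range(2):
    p,d=grab('top')
    o=lambda x,y:(215+x/4,135+y/4)
    e0=([o(168,0)[0],o(467,0)[0]],[o(0,86)[1],o(0,105)[1]]);l0=([o(130,0)[0],o(490,0)[0]],[o(0,84)[1],o(0,109)[1]])
    topgap(p,e0,l0,range(259,330),[249,250,251,252,253,254,334,335,336])
z=[215,135]
e=zr([(213,150),(398,162)],.099,z);b=zr([(168,86),(467,105),(456,261),(152,240)],.054,z);u=b[0]-b[1];u/=np.linalg.norm(u);c=b.mean(0)
print('eyes',e.round(1).tolist(),'seats',(c+62*u).round(1),(c-62*u).round(1), 'mid circle',zr([(309,171)],.054,z).round(1))
E
```

```text
top slopes 0.059 0.0541 residuals 0.35 0.28
gap at board ends [0.55 1.52] [[678.1, 203.9, 54.0], [666.8, 6.2, 54.0]]
top slopes 0.0588 0.0545 residuals 0.36 0.16
gap at board ends [0.74 1.6 ] [[678.1, 203.9, 54.0], [666.8, 6.2, 54.0]]
eyes [[620.2, 171.3], [614.0, 45.9]] seats [618.8 170.1] [612.8  46.2] mid circle [[616.8 109.3]]
```

The two views bracket zero: the top view reads 0.6–1.5 mm short and the scene view about 1 mm over. The eyes are within 2 mm of their circle centres. Now I take the handle and drive the carrier 180 mm to viewing.

```bash
python3 - <<'E'
from look import *
plan((581.5,266.3,180,1.513),(581.5,266.3,74,1.513))
E
```

```text
clock 36.35 pos [493.4 365.  181.3] rot [-1.571  0.     1.513] w 0.0851 F [-0.2  0.5  0.5]
(581.5, 266.3, 180, 1.513) travel [-93.4, 1.3, -93.7] turn [0.0, -0.0, -0.0]
(581.5, 266.3, 74, 1.513) travel [-93.4, 107.3, -93.6] turn [0.0, -0.0, -0.0]
```

>>> step_arm --commands '[{"travel": [-20,0,-20],"turn": [0,0,0],"jaw": 0.6},{"travel": [-48,0,-48],"turn": [0,0,0],"jaw": 0.6},{"travel": [-75,0,-75],"turn": [0,0,0],"jaw": 0.6},{"travel": [-90,0,-90],"turn": [0,0,0],"jaw": 0.6},{"travel": [-93.5,0,-93.5],"turn": [0,0,0],"jaw": 0.6},{"travel": [-93.5,0,-93.5],"turn": [0,0,0],"jaw": 0.6},{"travel": [-93.5,0,-93.5],"turn": [0,0,0],"jaw": 0.6},{"travel": [-93.5,0,-93.5],"turn": [0,0,0],"jaw": 0.6},{"travel": [-93.5,0,-93.5],"turn": [0,0,0],"jaw": 0.6},{"travel": [-93.5,0,-93.5],"turn": [0,0,0],"jaw": 0.6}]'

```text
clock: 37.35
tool_pos: [0.5809, 0.2677, 0.1814]
ee_rot: [-1.571, -0.0, 1.514]
wrist_force: [-0.0, -0.4, 0.3]
gripper_width: 0.051
```

```bash
python3 - <<'E'
from look import *
plan((581.5,266.3,180,1.513),(581.5,266.3,74,1.513))
q,d=grab('scene');zoom(q,(330,130,480,270),'s12.png')
E
```

```text
clock 37.35 pos [580.9 267.7 181.4] rot [-1.571 -0.     1.514] w 0.051 F [-0.  -0.4  0.3]
(581.5, 266.3, 180, 1.513) travel [-1.3, 1.4, -0.7] turn [0.0, 0.001, 0.0]
(581.5, 266.3, 74, 1.513) travel [-1.3, 107.4, -0.6] turn [0.0, 0.001, 0.0]
```

View pics/s12.png

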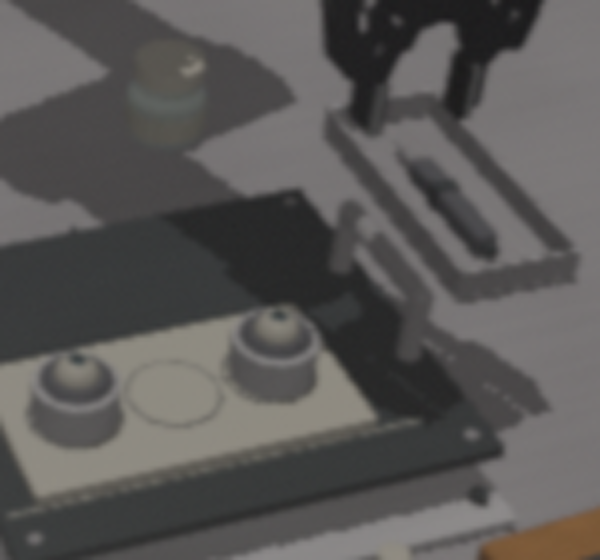

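The fingers straddle the handle bar, the eyes are centred on their circles, and the far edge lies along the line. That was my 16th picture, so from here I check by numbers only. I descend and grip.

>>> step_arm --commands '[{"travel": [-1,30,0],"turn": [0,0,0],"jaw": 0.6},{"travel": [-1,60,0],"turn": [0,0,0],"jaw": 0.6},{"travel": [-1,90,0],"turn": [0,0,0],"jaw": 0.6},{"travel": [-1,104,0],"turn": [0,0,0],"jaw": 0.6},{"travel": [-1,107,0],"turn": [0,0,0],"jaw": 0.6},{"travel": [-1,107,0],"turn": [0,0,0],"jaw": 0.45},{"travel": [-1,107,0],"turn": [0,0,0],"jaw": 0.35},{"travel": [-1,107,0],"turn": [0,0,0],"jaw": 0.1},{"travel": [-1,107,0],"turn": [0,0,0],"jaw": 0.1},{"travel": [-1,107,0],"turn": [0,0,0],"jaw": 0.1}]'

```text
clock: 38.4
tool_pos: [0.5818, 0.266, 0.0758]
ee_rot: [-1.573, -0.0, 1.513]
wrist_force: [-1.8, -2.5, 6.3]
gripper_width: 0.0129
```

>>> step_arm --commands '[{"travel": [0,0,0],"turn": [0,0,0],"jaw": 0.1},{"travel": [-0.5,0,0],"turn": [0,0,0],"jaw": 0.1},{"travel": [-1.5,0,0],"turn": [0,0,0],"jaw": 0.1},{"travel": [-3.5,0,0],"turn": [0,0,0],"jaw": 0.1},{"travel": [-6,0,0],"turn": [0,0,0],"jaw": 0.1},{"travel": [-9,0,0],"turn": [0,0,0],"jaw": 0.1},{"travel": [-12,0,0],"turn": [0,0,0],"jaw": 0.1},{"travel": [-15,0,0],"turn": [0,0,0],"jaw": 0.1},{"travel": [-18,0,0],"turn": [0,0,0],"jaw": 0.1},{"travel": [-20,0,0],"turn": [0,0,0],"jaw": 0.1}]'

```text
clock: 39.4
tool_pos: [0.5807, 0.2464, 0.0758]
ee_rot: [-1.573, -0.001, 1.513]
wrist_force: [-0.4, 1.3, 8.1]
gripper_width: 0.013
```

>>> step_arm --commands '[{"travel": [-3,0,0],"turn": [0,0,0],"jaw": 0.1},{"travel": [-7,0,0],"turn": [0,0,0],"jaw": 0.1},{"travel": [-12,0,0],"turn": [0,0,0],"jaw": 0.1},{"travel": [-18,0,0],"turn": [0,0,0],"jaw": 0.1},{"travel": [-24,0,0],"turn": [0,0,0],"jaw": 0.1},{"travel": [-30,0,0],"turn": [0,0,0],"jaw": 0.1},{"travel": [-36,0,0],"turn": [0,0,0],"jaw": 0.1},{"travel": [-42,0,0],"turn": [0,0,0],"jaw": 0.1},{"travel": [-48,0,0],"turn": [0,0,0],"jaw": 0.1},{"travel": [-54,0,0],"turn": [0,0,0],"jaw": 0.1}]'

```text
clock: 40.4
tool_pos: [0.5777, 0.1924, 0.0758]
ee_rot: [-1.574, -0.001, 1.513]
wrist_force: [0.5, 0.8, 7.0]
gripper_width: 0.0132
```

>>> step_arm --commands '[{"travel": [-6,0,0],"turn": [0,0,0],"jaw": 0.1},{"travel": [-12,0,0],"turn": [0,0,0],"jaw": 0.1},{"travel": [-18,0,0],"turn": [0,0,0],"jaw": 0.1},{"travel": [-24,0,0],"turn": [0,0,0],"jaw": 0.1},{"travel": [-30,0,0],"turn": [0,0,0],"jaw": 0.1},{"travel": [-36,0,0],"turn": [0,0,0],"jaw": 0.1},{"travel": [-42,0,0],"turn": [0,0,0],"jaw": 0.1},{"travel": [-48,0,0],"turn": [0,0,0],"jaw": 0.1},{"travel": [-54,0,0],"turn": [0,0,0],"jaw": 0.1},{"travel": [-60,0,0],"turn": [0,0,0],"jaw": 0.1}]'

```text
clock: 41.4
tool_pos: [0.5743, 0.1324, 0.0758]
ee_rot: [-1.574, -0.001, 1.513]
wrist_force: [0.6, 1.7, 6.9]
gripper_width: 0.0128
```

>>> step_arm --commands '[{"travel": [-6,0,0],"turn": [0,0,0],"jaw": 0.1},{"travel": [-12,0,0],"turn": [0,0,0],"jaw": 0.1},{"travel": [-18,0,0],"turn": [0,0,0],"jaw": 0.1},{"travel": [-24,0,0],"turn": [0,0,0],"jaw": 0.1},{"travel": [-29,0,0],"turn": [0,0,0],"jaw": 0.1},{"travel": [-34,0,0],"turn": [0,0,0],"jaw": 0.1},{"travel": [-38,0,0],"turn": [0,0,0],"jaw": 0.1},{"travel": [-41,0,0],"turn": [0,0,0],"jaw": 0.1},{"travel": [-43,0,0],"turn": [0,0,0],"jaw": 0.1},{"travel": [-44,0,0],"turn": [0,0,0],"jaw": 0.1}]'

```text
clock: 42.4
tool_pos: [0.5719, 0.0885, 0.0758]
ee_rot: [-1.574, -0.0, 1.513]
wrist_force: [0.2, 0.1, 8.9]
gripper_width: 0.0127
```

```bash
python3 -c "
from look import *
plan()"
```

```text
clock 42.4 pos [571.9  88.5  75.8] rot [-1.574 -0.     1.513] w 0.0127 F [0.2 0.1 8.9]
```

>>> step_arm --commands '[{"travel": [-0.5,0,0],"turn": [0,0,0],"jaw": 0.1},{"travel": [-1,0,0],"turn": [0,0,0],"jaw": 0.1},{"travel": [-1.5,0,0],"turn": [0,0,0],"jaw": 0.1},{"travel": [-2,0,0],"turn": [0,0,0],"jaw": 0.1},{"travel": [-2,0,0],"turn": [0,0,0],"jaw": 0.1},{"travel": [-2,0,0],"turn": [0,0,0],"jaw": 0.25},{"travel": [-2,0,0],"turn": [0,0,0],"jaw": 0.4},{"travel": [-2,0,0],"turn": [0,0,0],"jaw": 0.6},{"travel": [-2,0,0],"turn": [0,0,0],"jaw": 0.6},{"travel": [-2,0,0],"turn": [0,0,0],"jaw": 0.6}]'

```text
clock: 43.4
tool_pos: [0.5707, 0.0865, 0.0742]
ee_rot: [-1.571, -0.0, 1.513]
wrist_force: [0.9, 0.3, 0.0]
gripper_width: 0.0511
```

>>> step_arm --commands '[{"travel": [0,-30,0],"turn": [0,0,0],"jaw": 0.6},{"travel": [0,-70,0],"turn": [0,0,0],"jaw": 0.6},{"travel": [0,-115,0],"turn": [0,0,0],"jaw": 0.6},{"travel": [40,-130,15],"turn": [0,0,0],"jaw": 0.6},{"travel": [85,-130,35],"turn": [0,0,0],"jaw": 0.6},{"travel": [130,-130,55],"turn": [0,0,0],"jaw": 0.6},{"travel": [175,-130,75],"turn": [0,0,0],"jaw": 0.6},{"travel": [220,-130,95],"turn": [0,0,0],"jaw": 0.6},{"travel": [260,-130,110],"turn": [0,0,0],"jaw": 0.6},{"travel": [275,-130,115],"turn": [0,0,0],"jaw": 0.6}]'

```text
clock: 44.4
tool_pos: [0.4701, 0.3708, 0.2042]
ee_rot: [-1.57, -0.001, 1.517]
wrist_force: [-0.2, -0.8, 1.7]
gripper_width: 0.0512
```

```bash
cat > fin.py <<'E'
from chk import *
plan()
p,d=grab('top')
# predicted line & edge after 180 mm along (-.0575,-.9983)
sh=np.array([-.0575,-.9983])*180
def pr(pts,z): return proj('top',np.c_[(np.array(pts)+sh)/1000,np.full(len(pts),z)])
l=pr([(680.9,239.2),(666.4,-17)],.044);e=pr([(678.3,213),(666.2,3)],.054)
print('pred line px',l.round(1).tolist(),'edge px',e.round(1).tolist())
f=lambda a:(a[:,0].tolist(),a[:,1].tolist())
ec=range(int(e[0,0])+3,int(e[1,0])-2);lc=list(range(int(l[0,0])+2,int(e[0,0])-1))+list(range(int(e[1,0])+3,int(l[1,0])-1))
topgap(p,f(e),f(l),ec,lc)
# eyes: dark pupils near predicted, deck corner screws, pointer
g=cv2.cvtColor(p,cv2.COLOR_RGB2GRAY).astype(float)
for nm,xy in(('L',(620.2,171.3)),('R',(614,45.9))):
    c=pr([xy],.099)[0];x,y=np.round(c).astype(int);w=g[y-4:y+5,x-4:x+5];w=cv2.GaussianBlur(w,(3,3),0);b=np.clip(np.percentile(w,20)-w,0,None)
    yy,xx=np.mgrid[-4:5,-4:5];pt=[x+(b*xx).sum()/b.sum(),y+(b*yy).sum()/b.sum()]
    print('eye',nm,(ray('top',[pt],.099)[0]*1000).round(1),'predicted',(np.array(xy)+sh).round(1))
P=cloud('top',d)
k=(P[...,2]>.085)&(P[...,2]<.102)&(abs(P[...,0]-.6)<.05)&(P[...,1]<.04)&(P[...,1]>-.2)
n,lab,st,ce=cv2.connectedComponentsWithStats(k.astype(np.uint8))
for i in range(1,n):
    if st[i,4]>8:print('blob',ce[i].round(1),st[i,4],P[lab==i].mean(0).round(4))
k=(P[...,2]>.08)&(P[...,2]<.105)&(abs(P[...,0]-.572)<.055)&(P[...,1]<.12)&(P[...,1]>.06)
print('handle',k.sum(),P[k].mean(0).round(4))
zoom(p,(265,135,415,245),'t13.png')
# dot row on flange: dark marks and carrier pointer
B=p[150:290,230:415]
E
python3 fin.py
```

```text
clock 44.4 pos [470.1 370.8 204.2] rot [-1.570e+00 -1.000e-03  1.517e+00] w 0.0512 F [-0.2 -0.8  1.7]
pred line px [[310.2, 159.9], [400.6, 166.3]] edge px [[319.4, 160.1], [394.0, 165.4]]
top slopes 0.0563 0.0567 residuals 0.35 0.28
gap at board ends [0.15 0.08] [[667.7, 25.9, 54.0], [657.0, -168.2, 54.0]]
eye L [612.7  -7.2  99. ] predicted [609.8  -8.4]
eye R [ 607.3 -136.6   99. ] predicted [ 603.6 -133.8]
blob [333.6 179. ] 166 [ 0.6061 -0.007   0.0906]
blob [379.5 181.7] 171 [ 0.6006 -0.1317  0.0907]
handle 203 [0.5682 0.0882 0.0959]
```

```bash
python3 - <<'E'
from chk import *
a=cv2.imread('pics/t11.png',0);p,d=grab('top');b4=cv2.resize(cv2.cvtColor(p,cv2.COLOR_RGB2GRAY),None,fx=4,fy=4,interpolation=cv2.INTER_CUBIC)
def Z(x,y,z): return ray('top',[((x+.5)/4-.5,(y+.5)/4-.5)],z)[0,:2]*1000
ox,oy=215*4,135*4
for nm,(x,y),z in(('screw FR',(479,80),.044),('screw FL',(100,53),.044),('screw NR',(455,418),.044),('mid circle',(309,171),.054),('eye L',(215,160),.085),('eye R',(400,172),.085),('board FR',(466,106),.054),('board NL',(153,239),.054),('board NR',(456,260),.054)):
    h=44 if 'circle' in nm else (34 if 'eye' in nm else 18)
    h=min(h,x,y,a.shape[1]-x,a.shape[0]-y); t=a[y-h:y+h,x-h:x+h]
    w0=Z(x+ox,y+oy,z);w1=w0+np.array([-.0575,-.9983])*180;c=proj('top',np.r_[w1,z*1000]/1000)[0]*4;cx,cy=np.round(c).astype(int);s=40
    r=cv2.matchTemplate(b4[cy-h-s:cy+h+s,cx-h-s:cx+h+s],t,cv2.TM_CCOEFF_NORMED);_,m,_,q=cv2.minMaxLoc(r)
    w=Z(cx-s+q[0],cy-s+q[1],z);print(nm,'score',round(m,2),'shift',(w-w0).round(1),'len',np.linalg.norm(w-w0).round(1))
E
```

```text
screw FR score 0.9 shift [  -9.5 -180.3] len 180.6
screw FL score 0.92 shift [ -11.1 -180.1] len 180.4
screw NR score 0.97 shift [ -10.  -180.3] len 180.6
mid circle score 0.87 shift [  -9.9 -179.8] len 180.1
eye L score 0.9 shift [ -10.3 -180. ] len 180.3
eye R score 0.89 shift [  -9.6 -180.1] len 180.4
board FR score 0.99 shift [ -10.1 -179.9] len 180.2
board NL score 0.99 shift [  -9.7 -180.4] len 180.6
board NR score 0.99 shift [ -10.4 -180.2] len 180.5
```

The deck screws, board and both eyes all shifted 180 mm together, so the carrier is in the viewing detent. I hand the job in.

```bash
python3 -c "
from h import *
print(env.get_obs()['wrist_force'],env.finish_job())"
```

```text
the job is handed in; nothing more can be done
[ 0.85176686 -0.46410937 -0.74835205] None
```

I did the whole job in the order asked and handed it in at about 44 s; no verdict was reported.

**What I did**
- **Loading station:** I drew the carrier left by its handle, and the pointer lined up with the one-dot mark.
- **Handpiece:** I laid it inside the instrument tray.
- **Eyes:** two were there. I stood them on the left and right circles.
- **Board:** I pushed its far edge to the line with both fingers, so it squared itself.
- **Viewing station:** I gripped the handle, rather than only pushing it, and drove the carrier 180 mm into the viewing station.

**Last checks**
- **Carrier travel:** the deck screws, board corners, middle circle and both eyes all moved together by 180.1–180.6 mm.
- **Far edge:** it reads within 0.2 mm of the line at both ends and parallel to it.
- **Eyes:** within about 2 mm of their circle centres when last measured against the circles, before the carrier moved. After that I checked only that they moved with the board.
- **Touch:** the gripper was clear and the wrist force was about 1 N.

**Disagreements and gaps**
- **Before the carrier moved:** the top view put the edge 0.6–1.6 mm short of the line and the scene view about 1 mm past it. I took the middle and left it there.
- **Pupil estimate after the move:** the rough pupil positions were 3–5 mm off the prediction. Image matching did not agree, and I trusted the matching.
- **Bystanders:** I never deliberately touched them, but did not measure them again at the end.

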